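Pin the gravity feed rail shut and load it with yokes

TASK

Make the sloping feed rail ready for the next shift. First shut its empty lower end: take the hitch pin out of the wooden block, push it all the way down through the cross hole at the lower end of the bar and swing its sprung wire loop over the bar's end until it snaps shut around the bar. Then take every yoke from the cardboard pad and set it astride the sloping bar, legs down, so that all of them stand in a row behind the pin, and last of all set the dark follower weight astride the bar behind the last yoke; leave the other things on the bench where they are.

Things in the scene. Friction and masses are not known exactly. Their poses are not given: they have to be found in the camera images.
- rail: Slick steel bar, 24 mm wide, 20 mm high, sloping 15 degrees, across the bench, higher on the left. Origin: centre of the cross hole's mouth on the bar's top face, 125 mm above the bench. x: along the bar, up the slope; y: across it; z: square to its top, up. It fills x -30 mm (free lower end, a round nose of 10 mm radius) to +380, y +-12, z -20 to 0. The cross hole, 14 mm wide, goes through along z.
- stand: Fixed green welded stand that carries the bar: base plate 340 x 60 x 10 mm on the bench, two upright webs 14 mm thick under the bar (at x = 85 and 330 mm of the rail), narrower than the bar so that legs pass astride. Around and under the bar's lower end all is free. Origin: on the bench below the bar.
- hitch_pin: Steel hitch pin, 78 mm tall, 180 g, upright in one of the block's two holes (either one), with a wire loop. Origin: its tip; z: along the pin to its head. Shank 11 mm wide, z 0 to 32 (first 5 mm tapered); square collar 26 mm, z 32 to 42; square grip 18 mm, z 42 to 78, flats along x and y. Home in the bar, the collar rests on its top (origin at z = -32 mm of the rail).
- pin_hinge (a point): Hinge of the wire loop in the middle of the pin's collar, z = 37 mm of the pin; its axis is the pin's y. The open loop stands out on the pin's -x side; it can be swung over the bar's free end only if the pin's x points along the rail's x (up the slope).
- loop (a joint): Angle of the hitch pin's loop (rad): 2.0 = wide open; 1.57 = straight out to the pin's -x side; 0 = down along the shank. It starts open, 1.75 to 1.98, and stays where it is left (light friction). Over the bar's end it must be pushed past the nose of the bar, tightest near 0.93; below about 0.85 its spring pulls it shut under the bar, where it comes to rest near 0.4.
- loop_bow (a point): Middle of the loop's bow (its part farthest from the hinge), 30 mm from the hinge at rest. The loop is 5 mm wire, 38 mm wide between the centre lines of its sides. It is sprung: it can stretch up to 12 mm away from the hinge (2 N to start, 0.5 N more for each mm), about 8 mm at the nose of the bar; pushing it over takes 2 to 4 N.
- pin_block: Fixed drilled wooden block, 140 (x) x 50 (y) x 60 mm high, two holes 14 mm wide, 55 mm deep, at x = -35 and +35 mm. Origin: centre of its underside. The hitch pin's collar rests on its top.
- pad: Fixed cardboard layer pad, 210 x 320 mm, 3 mm thick, lying in front of the robot to the left. Origin: centre of its underside. It holds three to five yokes and one brass bush.
- yoke1: Cast aluminium yoke, 200 g, an inverted U with a lug on top, standing on its legs on the pad; may be absent. All are alike, and the same either way round. Origin: midway between the feet; z up through the lug; y from leg to leg. Legs 56 (x) x 12 (y) mm, z 0 to 32, gap 30 mm (y +-15). Bridge 56 x 54 mm, z 32 to 42. Lug 26 (x) x 24 (y) mm, z 42 to 76, in the middle.
- yoke2: Yoke, as yoke1; may be absent. Astride the bar a yoke's x lies along the rail's x and its bridge rests on the bar's top, so that its origin lies at y = 0, z = -32 mm of the rail; let go there, it slides down against the pin's collar or the yoke before it.
- yoke3: Yoke, as yoke1; may be absent.
- yoke4: Yoke, as yoke1; may be absent.
- yoke5: Yoke, as yoke1; may be absent.
- follower: Dark steel follower weight, 600 g, standing on the bench between the block and the pad: a heavy saddle like a yoke with a round knob. Origin, axes and legs as a yoke's, but 64 mm long (x), bridge 64 x 54 mm, z 32 to 48, knob 24 mm in diameter, z 48 to 84. Astride the bar its origin lies at y = 0, z = -32 mm of the rail.
- gauge_pin: Plain dark gauge pin standing in the block's other hole; bystander, leave it. Origin: its tip.
- bush: Brass flanged bush on the pad, 56 mm wide, 45 mm high; bystander, leave it. Origin: centre of its underside.
- screwdriver: Screwdriver lying on the bench, 190 mm long; bystander.
- glue: White glue bottle, 44 mm wide, 130 mm tall, beyond the rail; bystander.
- cup: Paper cup, 72 mm wide, 85 mm tall, left of the robot; bystander.
- counter_box: Grey plastic box 90 x 60 x 35 mm beyond the rail; bystander.
Things that resemble listed ones, but are neither listed nor needed, are in the scene too. Leave any blue look-alike of the follower alone.

How it is judged:
By the outcome, as a careful person would: the job done as asked, in the order asked, and still so for the second after the job is handed in, with the robot touching nothing.
Of yoke1, yoke2, yoke3, yoke4, yoke5 only 3 to 5 are there at a start; the rules pass over those that are not, and their reading is None.
At some moment in a run one of yoke1, yoke2, yoke3, yoke4, yoke5, follower may be knocked a few centimetres aside while the robot is not near it.
It also fails if it takes over 210 s, if anything falls off the work surface, if the arm or the gripper's body presses on something with over 40 N, if the wrist force passes 120 N, or if a joint passes its speed limit or range.

ROBOT

A 6-joint arm with a two-finger parallel gripper is mounted at the origin on the work surface. World frame = base frame: x ahead of the robot, y to its left, z up, the work surface at z = 0. Lengths are in m, angles in rad, forces in N, time in s.
With the tool pointing down it reaches from about 0.375 to 0.975 m from the base axis. Payload 3.8 kg.
Tool frame: the origin (TCP) lies midway between the tips of the shut fingers; the grasp point (between the pads) lies 19 mm behind it; z points along the fingers, y is the line along which they close (so a half turn about z gives the same grasp; the last joint's range is limited). The gripper opens to 85 mm and grips with 20 to 120 N. Pads are 22 mm wide; open, the fingers measure 114 mm over their backs; the gripper's body (76 mm by 85 mm) begins 54 mm behind the grasp point. The pads swing forward as they close: fully open they stand 13 mm farther back than shut.
Start: joints at [1.16, 0.264, 1.604, -0, 1.274, -0.037], TCP at [0.246, 0.628, 0.231] pointing down, gripper open.
Joint ranges: [-2.63, 2.63], [-0.94, 2.18], [0.31, 2.57], [-1.31, 4.45], [0, 2.66], [-2.55, 2.55]. Speed limits (rad/s): [2.57, 2.57, 3.14, 3.14, 3.14, 3.14].

INTERFACE

Orientations are given as a rotation vector (axis times angle).
In Python, from workcell import bot, imaging gives the robot as it stands.
- The arm moves only by the tool step_arm, never from a script. Its argument "series" is a list of rows, each an object of numbers: "grip": the closure, from -1 (fully open) to 1 (shut); "x", "y", "z": the shift along the tool's x, y, z normalised to -1 to 1, where 1 is 500 mm; "ax", "ay", "az": the turn, a rotation vector about the tool's x, y, z normalised to -1 to 1, where 1 is 30 degrees. A call has 1 to 12 rows; each row is the pose to reach, as a shift and turn from the pose commanded when the call began, along the tool's axes at that moment; what a row does not reach only later rows make up. A row lasts 1/10 s, in which the tool goes at most 50 mm and 8.59 degrees, less where a joint would pass 70% of its speed; a pose out of reach is approached as far as the arm can. A call with a number of a shift or a turn outside -1 to 1 is refused whole. A call with a gripper value outside its range is refused whole. The fingers move at their own pace and stop on an object; "force" is the grip in N (left out, the last holds). Time passes only in rows, so rows that repeat a pose let the fingers close. It gives the time, the measured TCP pose, the force, the opening and the grip force at its end, in the units of the state.
- bot.read_state(): the state, without advancing time (a new reading comes with each control period).
- imaging.read_camera(name): name is "side" or "top"; returns a dict with "img" (480x640x3 uint8, red, green, blue), "fx", "fy", "cx", "cy" (pixels), "R" (3x3) and "t" (3): a world point X has camera coordinates R X + t. Camera axes: x right, y down, z forward; pixel columns grow to the right and rows downward; lengths in m; the calibration is good to about 2 mm. A picture is of the moment at which its call begins. There is no depth.
- bot.finish_job(): hands the job in; it is judged then, once.
The state is a dict: "time": time; "q": joint angles; "joint_vel": joint speeds; "joint_torque": joint torques, N m; "tool_pos": TCP position; "tcp_rot": TCP orientation; "wrist_force": force on the tool from outside, world axes, zero at the start; "torque": the same for the moment, N m; "width": opening from 0.0 (shut) to 1.0 (fully open); "grip_force": force on a finger pad.
Only numpy, scipy, OpenCV 4.12 (cv2) and the standard library are available. Lean on these libraries where they do the work, as an engineer would, in place of code of your own. Each camera call takes 0.05 s, during which the arm holds its last target. There are 200 camera calls.

## Working session

There is one attempt and no reset: what is moved stays moved. The work goes in short steps, Python scripts to look and compute and a tool call to move; the robot and the scene stay as the last step left them, time stands still between calls to the robot, and variables do not carry over. Pictures are saved under pics/ and viewed, at most 14 in all, crops included, and the job is handed in when it is done.

Besides the shell and the picture viewer there is one more tool, called after "Emit:" in YAML: its name, and indented under it one key for each argument. step_arm: Moves the arm, as the interface text tells. Scaled input: -1 to 1 covers 500 mm each way for a shift and 30 degrees each way for a turn. Its arguments: {"type":"object","properties":{"series":{"type":"array","items":{"type":"object","properties":{"grip":{"type":"number"},"x":{"type":"number","minimum":-1,"maximum":1},"y":{"type":"number","minimum":-1,"maximum":1},"z":{"type":"number","minimum":-1,"maximum":1},"ax":{"type":"number","minimum":-1,"maximum":1},"ay":{"type":"number","minimum":-1,"maximum":1},"az":{"type":"number","minimum":-1,"maximum":1}}}},"force":{"type":"number"}},"required":["series"]}

```bash
mkdir -p pics
cat > h.py <<'E'
import numpy as np, cv2
from workcell import bot, imaging
def snap(name,fn,crop=None,scale=1):
    c=imaging.read_camera(name); im=c["img"][:,:,::-1].copy()
    if crop:
        a,b,w,h=crop; im=im[b:b+h,a:a+w]
    if scale!=1: im=cv2.resize(im,None,fx=scale,fy=scale,interpolation=cv2.INTER_CUBIC)
    cv2.imwrite("pics/"+fn,im); return c
def ray(c,u,v):
    R=np.array(c["R"]);t=np.array(c["t"])
    return -R.T@t, R.T@np.array([(u-c["cx"])/c["fx"],(v-c["cy"])/c["fy"],1])
def at_z(c,u,v,z):
    o,d=ray(c,u,v); return o+d*(z-o[2])/d[2]
def proj(c,X):
    p=np.array(c["R"])@np.array(X)+np.array(c["t"]); return c["fx"]*p[0]/p[2]+c["cx"],c["fy"]*p[1]/p[2]+c["cy"]
E
python3 - <<'E'
from h import *
import pickle
a=snap("top","top0.png",None,1.25);b=snap("side","side0.png",None,1.25)
pickle.dump((a,b),open("c0.pkl","wb"))
for c in(a,b): print(c["fx"],c["cx"],c["cy"],np.round(c["R"],3).tolist(),np.round(c["t"],3),-np.array(c["R"]).T@c["t"])
print(bot.read_state())
E
```

```text
455.6137014449468 331.6944997866369 245.0971694883763 [[0.002, -1.0, 0.007], [-0.993, -0.002, -0.118], [0.118, -0.007, -0.993]] [-0.008  0.566  1.109] [0.43092113 0.00129274 1.16770676]
541.2079780399483 321.5898726897881 241.48680793314813 [[0.993, -0.121, 0.007], [-0.087, -0.755, -0.65], [0.084, 0.645, -0.76]] [-0.538  0.107  1.212] [ 0.4415851  -0.76535667  0.99396622]
{'time': 0.1, 'q': array([ 1.16009190e+00,  2.64700970e-01,  1.60521168e+00, -8.07890413e-06,
        1.27369382e+00, -3.69183903e-02]), 'joint_vel': array([ 0.00041924, -0.00220088, -0.00391664,  0.00015443,  0.00134929,
        0.00073195]), 'joint_torque': array([ 7.98879792e-04, -5.16707575e+01, -3.68590271e+01, -9.42219231e-05,
        6.33873919e-03,  2.21803811e-05]), 'tool_pos': array([0.24622976, 0.62779524, 0.23008482]), 'tcp_rot': array([-0.58364406, -3.08645325,  0.00308666]), 'wrist_force': array([ 0.01892594, -0.27304558, -0.7441055 ]), 'torque': array([-0.02100941,  0.03299949,  0.05231887]), 'grip_force': 0.0, 'width': 1.0034286775312227}
```

View pics/top0.png

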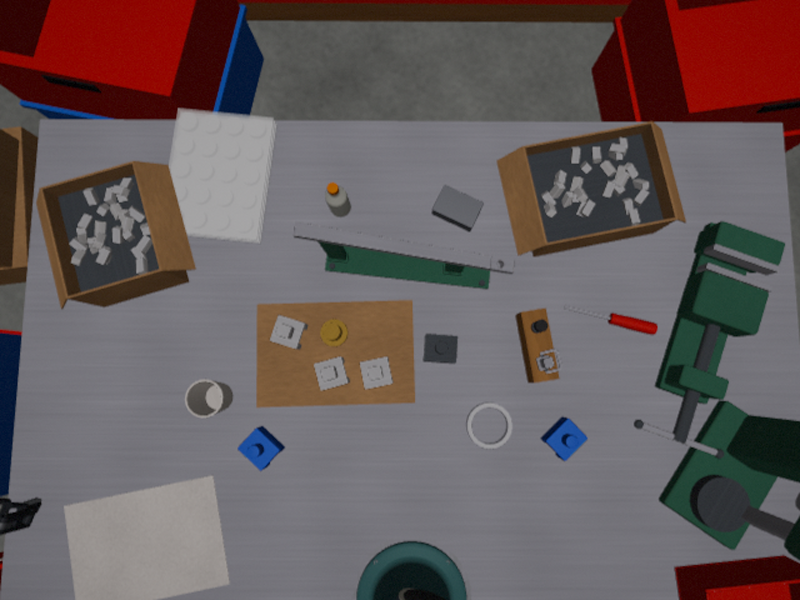

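View pics/side0.png

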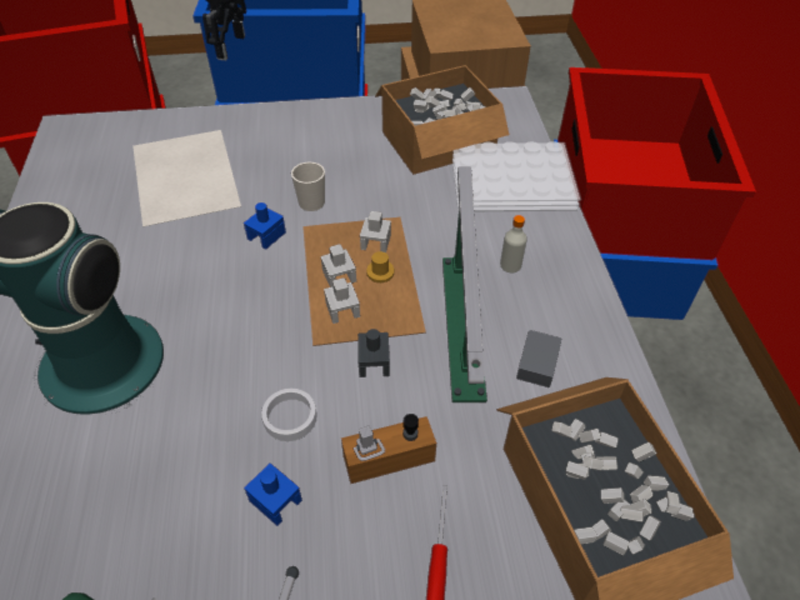

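Run:
```python
from h import *
import pickle
a,b=pickle.load(open("c0.pkl","rb"))
def crop(c,x,y,w,h,s):return cv2.resize(c["img"][y:y+h,x:x+w,::-1],None,fx=s,fy=s,interpolation=cv2.INTER_CUBIC)
cv2.imwrite("pics/A.png",crop(a,205,240,170,90,4.7))
l=crop(a,380,195,75,115,5); r=crop(b,270,270,85,115,5)
cv2.imwrite("pics/B.png",np.hstack([l,r]))
```

```text
(no output)
```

View pics/A.png

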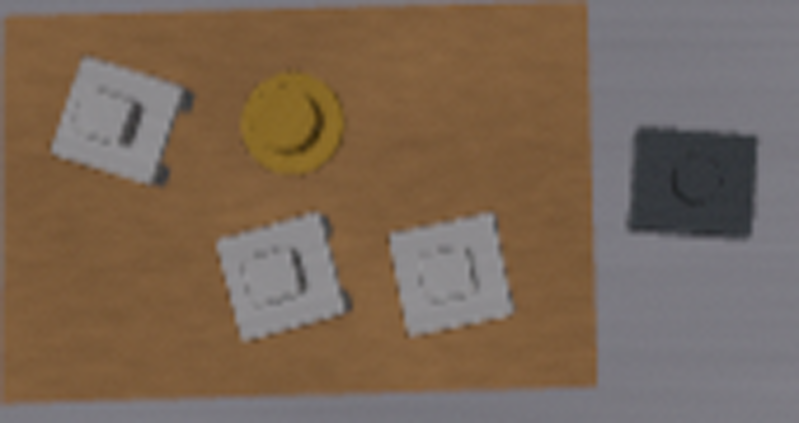

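View pics/B.png

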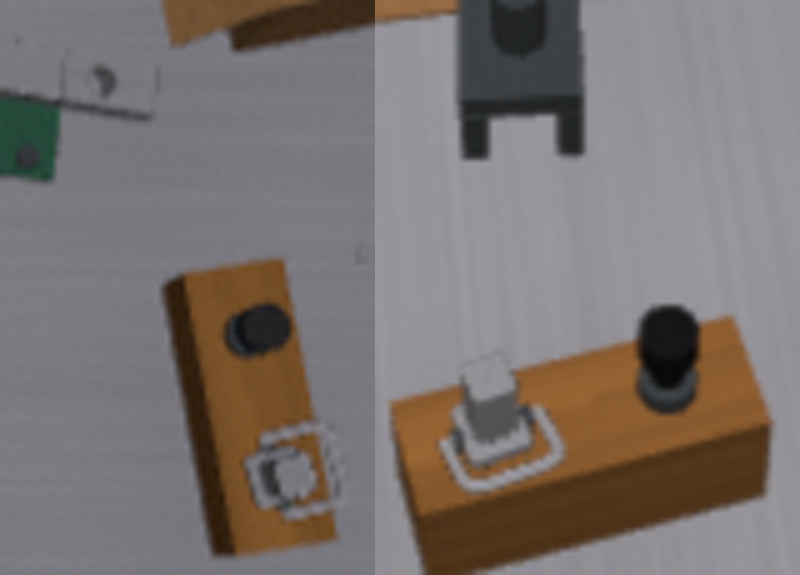

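```bash
cat >> h.py <<'E'
from scipy.spatial.transform import Rotation as Ro
def frame(yaw,tilt=0):
    """tool R: z=-railz, y in horizontal at angle yaw(deg), tilted about y"""
    y=np.array([np.cos(np.radians(yaw)),np.sin(np.radians(yaw)),0]); z=np.array([0,0,-1.]); x=np.cross(y,z)
    return Ro.from_rotvec(np.radians(tilt)*y).as_matrix()@np.c_[x,y,z]
def rel(p,R,s=None):
    s=s or bot.read_state(); T=Ro.from_rotvec(s["tcp_rot"]).as_matrix()
    d=T.T@(np.array(p)-s["tool_pos"]); a=Ro.from_matrix(T.T@R).as_rotvec()
    print("t=%.1f shift"%s["time"],np.round(d/.5,4),"turn",np.round(np.degrees(a)/30,3))
E
python3 - <<'E'
from h import *
import pickle
a,b=pickle.load(open("c0.pkl","rb"))
A=lambda u,v,z:at_z(a,205+u/4.7,240+v/4.7,z)
B=lambda u,v,z:at_z(a,380+u/5,195+v/5,z)
def rect(n,cs,z):
    P=np.array([A(u,v,z) for u,v in cs]); e=P-np.roll(P,-1,0)
    x=P[0]+P[3]-P[1]-P[2]  # image left = +y
    yy=P[0]+P[1]-P[2]-P[3]
    print(n,P.mean(0).round(4),"sides",np.linalg.norm(e,axis=1).round(3),"xyaw",np.degrees(np.arctan2(x[1],x[0])).round(1),"yyaw",np.degrees(np.arctan2(yy[1],yy[0])).round(1))
rect("y1",[(85,55),(184,90),(157,185),(52,153)],.045); print(A(105,115,.079))
rect("y2",[(217,240),(322,212),(347,305),(243,340)],.045); print(A(270,275,.079))
rect("y3",[(390,235),(493,213),(513,312),(410,337)],.045); print(A(446,274,.079))
rect("fo",[(640,127),(757,135),(750,238),(628,232)],.048); print(A(698,178,.084))
h=B(103,80,.125);e=at_z(a,295.5/1.25,230/1.25,.125+.380*np.sin(np.radians(15)))
print("hole",h,"end",e,"len",np.linalg.norm(e-h),"yaw",np.degrees(np.arctan2(*(e-h)[1::-1])), "side hole",at_z(b,476/1.25,364/1.25,.125))
print("pin top",B(295,475,.106),"side",at_z(b,270+(490-375)/5,270+365/5,.106))
for q in[(283,260),(337,540),(183,275),(230,553)]:print("blk",B(*q,.06))
print("coll",B(247,455,.07),B(262,507,.07))
E
```

```text
y1 [0.5126 0.243  0.045 ] sides [0.056 0.051 0.058 0.054] xyaw 72.0 yyaw -15.7
[0.51292553 0.24311792 0.079     ]
y2 [0.4328 0.1562 0.045 ] sides [0.056 0.05  0.057 0.054] xyaw 106.8 yyaw 15.9
[0.43224009 0.15771421 0.079     ]
y3 [0.4329 0.0682 0.045 ] sides [0.055 0.052 0.055 0.054] xyaw 102.9 yyaw 11.9
[0.43288267 0.06898198 0.079     ]
fo [ 0.4804 -0.0579  0.048 ] sides [0.061 0.054 0.064 0.055] xyaw 86.8 yyaw -5.4
[ 0.48127674 -0.0581826   0.084     ]
hole [ 0.63502075 -0.16622365  0.125     ] end [0.67283671 0.19677091 0.22335124] len 0.3779789200531656 yaw 84.0525084729764 side hole [ 0.63709859 -0.16856067  0.125     ]
pin top [ 0.45249867 -0.25556286  0.106     ] side [ 0.45649487 -0.25230522  0.106     ]
blk [ 0.55834266 -0.26355004  0.06      ]
blk [ 0.42220019 -0.28620308  0.06      ]
blk [ 0.55083115 -0.2143083   0.06      ]
blk [ 0.41589481 -0.23427447  0.06      ]
coll [ 0.46276382 -0.2414024   0.07      ] [ 0.43792592 -0.24801782  0.07      ]
```

Run:
```python
from h import *
rel([.5,.2,.25],frame(41))
s=dict(time=0,tool_pos=np.array([.5,.2,.25]),tcp_rot=Ro.from_matrix(frame(41)).as_rotvec())
rel([.4525,-.2556,.15],frame(13),s)
```

```text
t=0.1 shift [-0.7849 -0.6113 -0.0387] turn [-0.004  0.001  0.919]
t=0.0 shift [-0.6254 -0.6695  0.2   ] turn [0.    0.    0.933]
```

Emit:
step_arm:
  series:
    - {"x": -0.785, "y": -0.611, "z": -0.039, "az": 0.919, "ax": -0.004, "grip": 0}
    - {"x": -0.785, "y": -0.611, "z": -0.039, "az": 0.919, "ax": -0.004, "grip": 0}
    - {"x": -0.785, "y": -0.611, "z": -0.039, "az": 0.919, "ax": -0.004, "grip": 0}
    - {"x": -0.785, "y": -0.611, "z": -0.039, "az": 0.919, "ax": -0.004, "grip": 0}
    - {"x": -0.785, "y": -0.611, "z": -0.039, "az": 0.919, "ax": -0.004, "grip": 0}
    - {"x": -0.785, "y": -0.611, "z": -0.039, "az": 0.919, "ax": -0.004, "grip": 0}
    - {"x": -0.785, "y": -0.611, "z": -0.039, "az": 0.919, "ax": -0.004, "grip": 0}
    - {"x": -0.785, "y": -0.611, "z": -0.039, "az": 0.919, "ax": -0.004, "grip": 0}
    - {"x": -0.785, "y": -0.611, "z": -0.039, "az": 0.919, "ax": -0.004, "grip": 0}
    - {"x": -0.785, "y": -0.611, "z": -0.039, "az": 0.919, "ax": -0.004, "grip": 0}
    - {"x": -0.785, "y": -0.611, "z": -0.039, "az": 0.919, "ax": -0.004, "grip": 0}
    - {"x": -0.785, "y": -0.611, "z": -0.039, "az": 0.919, "ax": -0.004, "grip": 0}

```text
validation failed for argument at $.se...
```

Emit:
step_arm:
  series:
    - {"x": -0.625, "y": -0.67, "z": 0.2, "az": 0.933, "grip": 0}
    - {"x": -0.625, "y": -0.67, "z": 0.2, "az": 0.933, "grip": 0}
    - {"x": -0.625, "y": -0.67, "z": 0.2, "az": 0.933, "grip": 0}
    - {"x": -0.625, "y": -0.67, "z": 0.2, "az": 0.933, "grip": 0}
    - {"x": -0.625, "y": -0.67, "z": 0.2, "az": 0.933, "grip": 0}
    - {"x": -0.625, "y": -0.67, "z": 0.2, "az": 0.933, "grip": 0}
    - {"x": -0.625, "y": -0.67, "z": 0.2, "az": 0.933, "grip": 0}
    - {"x": -0.625, "y": -0.67, "z": 0.2, "az": 0.933, "grip": 0}
    - {"x": -0.625, "y": -0.67, "z": 0.2, "az": 0.933, "grip": 0}
    - {"x": -0.625, "y": -0.67, "z": 0.2, "az": 0.933, "grip": 0}
    - {"x": -0.625, "y": -0.67, "z": 0.2, "az": 0.933, "grip": 0}
    - {"x": -0.625, "y": -0.67, "z": 0.2, "az": 0.933, "grip": 0}

```text
validation failed for argument at $.se...
```

Run:
```python
from h import *
rel([.4525,-.2556,.075],frame(13)); print(bot.read_state()["tool_pos"],bot.read_state()["width"])
```

```text
t=0.1 shift [-1.0292 -1.4935  0.3131] turn [-0.004  0.002  1.853]
[0.24622976 0.62779524 0.23008482] 1.0034286775312227
```

Emit:
step_arm:
  series:
    - {"x": -0.785, "y": -0.611, "z": -0.039, "ax": 0, "ay": 0, "az": 0.919, "grip": 0}

```text
time: 0.2
tool_pos: [0.2696, 0.5881, 0.2316]
tcp_rot: [-0.81, -3.033, -0.0]
wrist_force: [1.5, -0.6, 0.8]
width: 0.858
grip_force: 0.0
```

Run:
```python
from h import *
rel([.5,.2,.25],frame(41))
```

```text
t=0.2 shift [-0.7864 -0.4429 -0.0382] turn [-0.001 -0.004  0.636]
```

Emit:
step_arm:
  series:
    - {"x": -0.786, "y": -0.443, "z": -0.038, "ax": 0, "ay": 0, "az": 0.636, "grip": 0}
    - {"x": -0.786, "y": -0.443, "z": -0.038, "ax": 0, "ay": 0, "az": 0.636, "grip": 0}
    - {"x": -0.786, "y": -0.443, "z": -0.038, "ax": 0, "ay": 0, "az": 0.636, "grip": 0}
    - {"x": -0.786, "y": -0.443, "z": -0.038, "ax": 0, "ay": 0, "az": 0.636, "grip": 0}
    - {"x": -0.786, "y": -0.443, "z": -0.038, "ax": 0, "ay": 0, "az": 0.636, "grip": 0}
    - {"x": -0.786, "y": -0.443, "z": -0.038, "ax": 0, "ay": 0, "az": 0.636, "grip": 0}
    - {"x": -0.786, "y": -0.443, "z": -0.038, "ax": 0, "ay": 0, "az": 0.636, "grip": 0}
    - {"x": -0.786, "y": -0.443, "z": -0.038, "ax": 0, "ay": 0, "az": 0.636, "grip": 0}
    - {"x": -0.786, "y": -0.443, "z": -0.038, "ax": 0, "ay": 0, "az": 0.636, "grip": 0}
    - {"x": -0.786, "y": -0.443, "z": -0.038, "ax": 0, "ay": 0, "az": 0.636, "grip": 0}

```text
time: 1.2
tool_pos: [0.5039, 0.1921, 0.2522]
tcp_rot: [1.313, 2.852, -0.002]
wrist_force: [0.4, 0.4, -0.2]
width: 0.501
grip_force: 0.0
```

Emit:
step_arm:
  series:
    - {"x": -0.625, "y": -0.67, "z": 0.2, "ax": 0, "ay": 0, "az": 0.933, "grip": 0}
    - {"x": -0.625, "y": -0.67, "z": 0.2, "ax": 0, "ay": 0, "az": 0.933, "grip": 0}
    - {"x": -0.625, "y": -0.67, "z": 0.2, "ax": 0, "ay": 0, "az": 0.933, "grip": 0}
    - {"x": -0.625, "y": -0.67, "z": 0.2, "ax": 0, "ay": 0, "az": 0.933, "grip": 0}
    - {"x": -0.625, "y": -0.67, "z": 0.2, "ax": 0, "ay": 0, "az": 0.933, "grip": 0}
    - {"x": -0.625, "y": -0.67, "z": 0.2, "ax": 0, "ay": 0, "az": 0.933, "grip": 0}
    - {"x": -0.625, "y": -0.67, "z": 0.2, "ax": 0, "ay": 0, "az": 0.933, "grip": 0}
    - {"x": -0.625, "y": -0.67, "z": 0.2, "ax": 0, "ay": 0, "az": 0.933, "grip": 0}
    - {"x": -0.625, "y": -0.67, "z": 0.2, "ax": 0, "ay": 0, "az": 0.933, "grip": 0}
    - {"x": -0.625, "y": -0.67, "z": 0.2, "ax": 0, "ay": 0, "az": 0.933, "grip": 0}
    - {"x": -0.625, "y": -0.67, "z": 0.2, "ax": 0, "ay": 0, "az": 0.933, "grip": 0}
    - {"x": -0.625, "y": -0.67, "z": 0.2, "ax": 0, "ay": 0, "az": 0.933, "grip": 0}

```text
time: 2.4
tool_pos: [0.4527, -0.2577, 0.1517]
tcp_rot: [-1.958, -2.455, -0.001]
wrist_force: [-0.4, 0.5, -0.3]
width: 0.501
grip_force: 0.0
```

Run:
```python
from h import *
rel([.4525,-.2556,.075],frame(13)); print(bot.read_state()["tool_pos"],bot.read_state()["width"])
```

```text
t=2.4 shift [0.004  0.0006 0.1534] turn [-0.001 -0.003 -0.004]
[ 0.45272891 -0.25773326  0.15172164] 0.5014838096150059
```

Emit:
step_arm:
  force: 40
  series:
    - {"x": 0.004, "y": 0, "z": 0.1, "ax": 0, "ay": 0, "az": 0, "grip": 0}
    - {"x": 0.004, "y": 0, "z": 0.153, "ax": 0, "ay": 0, "az": 0, "grip": 0}
    - {"x": 0.004, "y": 0, "z": 0.153, "ax": 0, "ay": 0, "az": 0, "grip": 0}
    - {"x": 0.004, "y": 0, "z": 0.153, "ax": 0, "ay": 0, "az": 0, "grip": 1}
    - {"x": 0.004, "y": 0, "z": 0.153, "ax": 0, "ay": 0, "az": 0, "grip": 1}
    - {"x": 0.004, "y": 0, "z": 0.153, "ax": 0, "ay": 0, "az": 0, "grip": 1}
    - {"x": 0.004, "y": 0, "z": 0.153, "ax": 0, "ay": 0, "az": 0, "grip": 1}
    - {"x": 0.004, "y": 0, "z": 0.153, "ax": 0, "ay": 0, "az": 0, "grip": 1}

```text
time: 3.2
tool_pos: [0.4541, -0.2571, 0.0777]
tcp_rot: [1.956, 2.454, 0.002]
wrist_force: [0.6, 2.9, 6.6]
width: 0.2
grip_force: 43.5
```

Emit:
step_arm:
  series:
    - {"x": 0, "y": 0, "z": -0.06, "ax": 0, "ay": 0, "az": 0, "grip": 1}
    - {"x": 0, "y": 0, "z": -0.12, "ax": 0, "ay": 0, "az": 0, "grip": 1}
    - {"x": 0, "y": 0, "z": -0.2, "ax": 0, "ay": 0, "az": 0, "grip": 1}
    - {"x": 0, "y": 0, "z": -0.3, "ax": 0, "ay": 0, "az": 0, "grip": 1}
    - {"x": 0, "y": 0, "z": -0.35, "ax": 0, "ay": 0, "az": 0, "grip": 1}
    - {"x": 0, "y": 0, "z": -0.35, "ax": 0, "ay": 0, "az": 0, "grip": 1}

```text
time: 3.8
tool_pos: [0.455, -0.2584, 0.2563]
tcp_rot: [1.952, 2.449, 0.001]
wrist_force: [-0.0, 0.1, -2.0]
width: 0.205
grip_force: 42.7
```

Run:
```python
from h import *
s=bot.read_state();print(s["tool_pos"],s["width"],s["wrist_force"])
yaw=84.05;t=np.radians(15);c,sn=np.cos(np.radians(yaw)),np.sin(np.radians(yaw))
H=np.array([.636,-.1675,.125]); rz=np.array([-np.sin(t)*c,-np.sin(t)*sn,np.cos(t)])
# pin tip 47 below TCP; hover tip 25mm above mouth
p=H+rz*(.047+.025); print(p); rel(p,frame(yaw-90,15))
```

```text
[ 0.45496761 -0.25840158  0.25634923] 0.20463417162592717 [-0.00972296  0.06922914 -1.9966419 ]
[ 0.63406829 -0.18603458  0.19454666]
t=3.8 shift [0.062  0.3806 0.1258] turn [-0.067  0.507  0.627]
```

Emit:
step_arm:
  series:
    - {"x": 0.062, "y": 0.38, "z": 0.06, "ax": -0.067, "ay": 0.507, "az": 0.627, "grip": 1}
    - {"x": 0.062, "y": 0.38, "z": 0.06, "ax": -0.067, "ay": 0.507, "az": 0.627, "grip": 1}
    - {"x": 0.062, "y": 0.38, "z": 0.06, "ax": -0.067, "ay": 0.507, "az": 0.627, "grip": 1}
    - {"x": 0.062, "y": 0.38, "z": 0.06, "ax": -0.067, "ay": 0.507, "az": 0.627, "grip": 1}
    - {"x": 0.062, "y": 0.38, "z": 0.08, "ax": -0.067, "ay": 0.507, "az": 0.627, "grip": 1}
    - {"x": 0.062, "y": 0.38, "z": 0.126, "ax": -0.067, "ay": 0.507, "az": 0.627, "grip": 1}
    - {"x": 0.062, "y": 0.38, "z": 0.126, "ax": -0.067, "ay": 0.507, "az": 0.627, "grip": 1}
    - {"x": 0.062, "y": 0.38, "z": 0.126, "ax": -0.067, "ay": 0.507, "az": 0.627, "grip": 1}

```text
time: 4.6
tool_pos: [0.629, -0.1834, 0.1855]
tcp_rot: [-2.185, -1.966, -0.281]
wrist_force: [0.2, -0.1, -1.3]
width: 0.203
grip_force: 42.6
```

Run:
```python
from h import *
import pickle
a=imaging.read_camera("top");b=imaging.read_camera("side");pickle.dump((a,b),open("c1.pkl","wb"))
def crop(c,x,y,w,h,s):return cv2.resize(c["img"][y:y+h,x:x+w,::-1],None,fx=s,fy=s,interpolation=cv2.INTER_CUBIC)
s=bot.read_state();T=Ro.from_rotvec(s["tcp_rot"]).as_matrix();tip=s["tool_pos"]+T[:,2]*.0485
print(s["tool_pos"],"tip",tip,proj(a,tip),proj(b,tip),"hole",proj(b,[.636,-.1675,.125]),proj(a,[.636,-.1675,.125]))
rel([0.63406829,-0.18603458,0.19454666],frame(84.05-90,15))
cv2.imwrite("pics/C.png",np.hstack([crop(a,365,175,80,100,5),crop(b,345,235,80,100,5)]))
```

```text
[ 0.63051061 -0.18415607  0.18822589] tip [ 0.63143875 -0.17142139  0.14143683] (np.float64(404.01997333714377), np.float64(211.1666467978845)) (np.float64(378.9686885213828), np.float64(287.7488630153587)) hole (np.float64(380.14596329294903), np.float64(290.81320728699234)) (np.float64(401.14079888872334), np.float64(210.5876393860215))
t=4.7 shift [ 0.0005  0.0074 -0.013 ] turn [-0.016 -0.009 -0.005]
```

View pics/C.png

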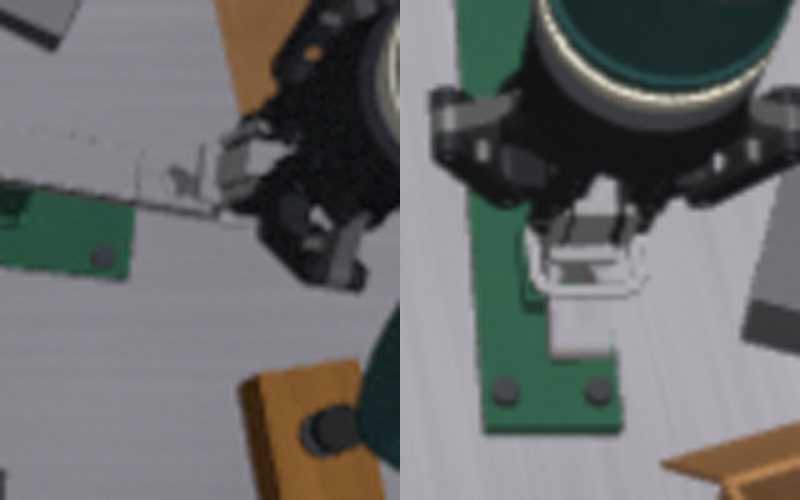

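Emit:
step_arm:
  series:
    - {"x": 0, "y": 0, "z": 0, "ax": 0, "ay": 0, "az": 0, "grip": 1}
    - {"x": 0, "y": 0, "z": 0, "ax": 0, "ay": 0, "az": 0, "grip": 1}
    - {"x": 0, "y": 0, "z": 0, "ax": 0, "ay": 0, "az": 0, "grip": 1}

```text
time: 5.0
tool_pos: [0.631, -0.1842, 0.1888]
tcp_rot: [-2.188, -1.97, -0.285]
wrist_force: [0.8, -0.2, -1.3]
width: 0.204
grip_force: 42.6
```

Run:
```python
from h import *
s=bot.read_state();print(s["joint_vel"].round(4), s["tool_pos"])
rel([0.63406829,-0.18603458,0.19454666],frame(84.05-90,15))
```

```text
[ 0.0004  0.0044  0.005  -0.0012 -0.0004  0.0003] [ 0.63104605 -0.18415283  0.18875162]
t=5.0 shift [ 0.0001  0.0063 -0.012 ] turn [-0.014 -0.008 -0.004]
```

Run:
```python
from h import *
import pickle
a,b=pickle.load(open("c1.pkl","rb"));a0,b0=pickle.load(open("c0.pkl","rb"))
yaw=84.05;t=np.radians(15);c,sn=np.cos(np.radians(yaw)),np.sin(np.radians(yaw))
H=np.array([.636,-.1675,.125]);rx=np.array([np.cos(t)*c,np.cos(t)*sn,np.sin(t)]);ry=np.array([-sn,c,0]);rz=np.cross(rx,ry)
for y in(-.012,.012):
    u=proj(b,H+rx*-.028+ry*y+rz*-.016);print("side C",400+(u[0]-345)*5,(u[1]-235)*5)
    for x in (-.028,-.0,.38):
        u=proj(a0,H+rx*x+ry*y);print("top B",x,(u[0]-380)*5,(u[1]-195)*5,"top0",u[0]*1.25,u[1]*1.25)
cv2.imwrite("pics/D.png",np.hstack([cv2.resize(a0["img"][195:225,375:420,::-1],None,fx=9,fy=9,interpolation=cv2.INTER_CUBIC),cv2.resize(b0["img"][275:325,362:402,::-1],None,fx=9,fy=9,interpolation=cv2.INTER_CUBIC)[:270+0]]))
```

```text
side C 606.1337554459226 359.9673078958048
top B -0.028 162.83746138886642 61.948482701513115 top0 515.7093653472166 259.23712067537826
top B -0.0 107.94957740330773 52.75483110456875 top0 501.98739435082695 256.93870777614217
top B 0.38 -716.1473334824916 -85.28036593081865 top0 295.9631666293771 222.42990851729533
side C 545.2318893775034 360.614471704034
top B -0.028 158.51574309466173 112.07344532976151 top0 514.6289357736655 271.76836133244035
top B -0.0 103.45241037065819 103.18886297723466 top0 500.8631025926645 269.5472157443087
top B 0.38 -723.5121073337573 -30.243568310378066 top0 294.1219731665607 236.18910792240547
```

View pics/D.png

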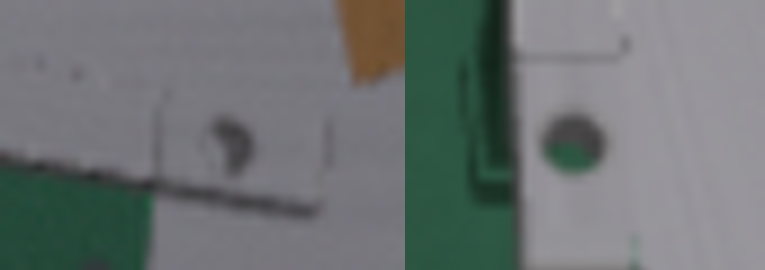

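Emit:
step_arm:
  series:
    - {"x": 0, "y": 0.006, "z": -0.012, "ax": -0.014, "ay": -0.008, "az": -0.004, "grip": 1}
    - {"x": 0, "y": 0.006, "z": -0.012, "ax": -0.014, "ay": -0.008, "az": -0.004, "grip": 1}
    - {"x": 0, "y": 0.006, "z": -0.012, "ax": -0.014, "ay": -0.008, "az": -0.004, "grip": 1}
    - {"x": 0, "y": 0.006, "z": -0.012, "ax": -0.014, "ay": -0.008, "az": -0.004, "grip": 1}

```text
time: 5.4
tool_pos: [0.6337, -0.1858, 0.1936]
tcp_rot: [-2.192, -1.976, -0.288]
wrist_force: [-0.1, 0.9, -2.0]
width: 0.201
grip_force: 42.6
```

Emit:
step_arm:
  series:
    - {"x": 0, "y": 0, "z": 0.02, "ax": 0, "ay": 0, "az": 0, "grip": 1}
    - {"x": 0, "y": 0, "z": 0.04, "ax": 0, "ay": 0, "az": 0, "grip": 1}
    - {"x": 0, "y": 0, "z": 0.05, "ax": 0, "ay": 0, "az": 0, "grip": 1}
    - {"x": 0, "y": 0, "z": 0.056, "ax": 0, "ay": 0, "az": 0, "grip": 1}
    - {"x": 0, "y": 0, "z": 0.06, "ax": 0, "ay": 0, "az": 0, "grip": 1}
    - {"x": 0, "y": 0, "z": 0.06, "ax": 0, "ay": 0, "az": 0, "grip": 1}

```text
time: 6.0
tool_pos: [0.6341, -0.1778, 0.164]
tcp_rot: [-2.192, -1.976, -0.287]
wrist_force: [-0.3, 1.1, -1.7]
width: 0.205
grip_force: 42.6
```

Run:
```python
from h import *
import pickle
rel([0.63406829,-0.18603458,0.19454666],frame(84.05-90,15))
a=imaging.read_camera("top");b=imaging.read_camera("side");pickle.dump((a,b),open("c2.pkl","wb"))
def crop(c,x,y,w,h,s):return cv2.resize(c["img"][y:y+h,x:x+w,::-1],None,fx=s,fy=s,interpolation=cv2.INTER_CUBIC)
cv2.imwrite("pics/E.png",np.hstack([crop(a,385,190,40,50,9),crop(b,360,265,45,50,9)]))
```

```text
t=6.0 shift [ 0.      0.0014 -0.0632] turn [-0.004 -0.001 -0.   ]
```

View pics/E.png

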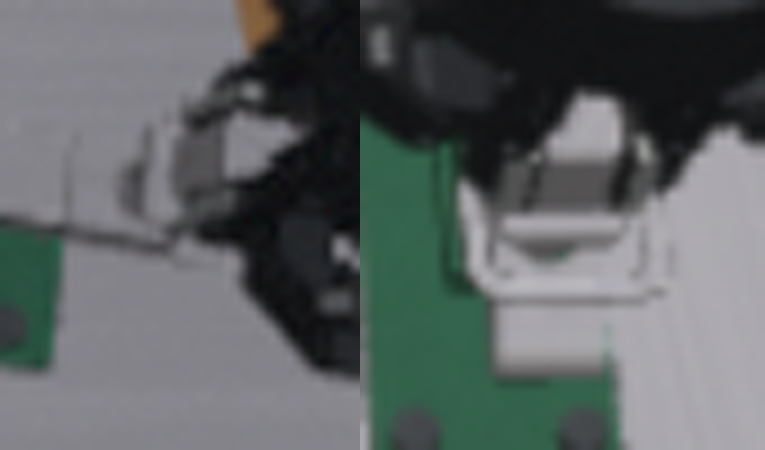

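Emit:
step_arm:
  series:
    - {"x": 0, "y": 0, "z": 0.01, "ax": 0, "ay": 0, "az": 0, "grip": 1}
    - {"x": 0, "y": 0, "z": 0.02, "ax": 0, "ay": 0, "az": 0, "grip": 1}
    - {"x": 0, "y": 0, "z": 0.03, "ax": 0, "ay": 0, "az": 0, "grip": 1}
    - {"x": 0, "y": 0, "z": 0.036, "ax": 0, "ay": 0, "az": 0, "grip": 1}
    - {"x": 0, "y": 0, "z": 0.036, "ax": 0, "ay": 0, "az": 0, "grip": 1}

```text
time: 6.6
tool_pos: [0.6345, -0.1729, 0.1462]
tcp_rot: [-2.191, -1.975, -0.287]
wrist_force: [0.6, 0.4, -2.5]
width: 0.201
grip_force: 42.6
```

Run:
```python
from h import *
rel([0.63406829,-0.18603458,0.19454666],frame(84.05-90,15))
```

```text
t=6.6 shift [-1.000e-04  1.600e-03 -1.001e-01] turn [-0.005 -0.002 -0.   ]
```

Emit:
step_arm:
  series:
    - {"x": 0, "y": 0, "z": 0.006, "ax": 0, "ay": 0, "az": 0, "grip": 1}
    - {"x": 0, "y": 0, "z": 0.01, "ax": 0, "ay": 0, "az": 0, "grip": 1}
    - {"x": 0, "y": 0, "z": 0.012, "ax": 0, "ay": 0, "az": 0, "grip": 1}
    - {"x": 0, "y": 0, "z": 0.012, "ax": 0, "ay": 0, "az": 0, "grip": 1}

```text
time: 7.0
tool_pos: [0.6352, -0.1719, 0.1417]
tcp_rot: [-2.193, -1.976, -0.288]
wrist_force: [-0.2, -0.1, -0.2]
width: 0.199
grip_force: 42.7
```

Emit:
step_arm:
  series:
    - {"x": 0, "y": 0, "z": 0, "ax": 0, "ay": 0, "az": 0, "grip": 0}
    - {"x": 0, "y": 0, "z": 0, "ax": 0, "ay": 0, "az": 0, "grip": 0}
    - {"x": 0, "y": 0, "z": 0, "ax": 0, "ay": 0, "az": 0, "grip": 0}
    - {"x": 0, "y": 0, "z": -0.05, "ax": 0, "ay": 0, "az": 0, "grip": 0}
    - {"x": 0, "y": 0, "z": -0.12, "ax": 0, "ay": 0, "az": 0, "grip": 0}
    - {"x": 0, "y": 0, "z": -0.2, "ax": 0, "ay": 0, "az": 0, "grip": 0}
    - {"x": 0, "y": 0, "z": -0.25, "ax": 0, "ay": 0, "az": 0, "grip": 1}
    - {"x": 0, "y": 0, "z": -0.25, "ax": 0, "ay": 0, "az": 0, "grip": 1}
    - {"x": 0, "y": 0, "z": -0.25, "ax": 0, "ay": 0, "az": 0, "grip": 1}
    - {"x": 0, "y": 0, "z": -0.25, "ax": 0, "ay": 0, "az": 0, "grip": 1}
    - {"x": 0, "y": 0, "z": -0.25, "ax": 0, "ay": 0, "az": 0, "grip": 1}

```text
time: 8.1
tool_pos: [0.6308, -0.2032, 0.2596]
tcp_rot: [-2.19, -1.974, -0.285]
wrist_force: [0.2, -0.4, 0.4]
width: 0.002
grip_force: 0.0
```

```bash
cat >> h.py <<'E'
yaw=84.05;t_=np.radians(15);c_,s_=np.cos(np.radians(yaw)),np.sin(np.radians(yaw))
H=np.array([.636,-.1675,.125]);rx=np.array([np.cos(t_)*c_,np.cos(t_)*s_,np.sin(t_)]);ry=np.array([-s_,c_,0]);rz=np.cross(rx,ry)
RM=np.c_[rx,ry,rz]
def rail(x,y,z): return H+RM@np.array([x,y,z])/1000
E
python3 - <<'E'
from h import *
import pickle
a=imaging.read_camera("top");b=imaging.read_camera("side");pickle.dump((a,b),open("c3.pkl","wb"))
def crop(c,x,y,w,h,s):return cv2.resize(c["img"][y:y+h,x:x+w,::-1],None,fx=s,fy=s,interpolation=cv2.INTER_CUBIC)
cv2.imwrite("pics/F.png",np.hstack([crop(a,385,185,40,50,9),crop(b,360,265,45,50,9)]))
s=bot.read_state(); print("TCP in rail mm",RM.T@(s["tool_pos"]-H)*1e3)
print([ (np.array(proj(b,rail(*q)))-[360,265])*9 for q in [(0,0,46),(-27,0,13),(-30,0,5)]])
# push: tilt 15+28 rel; inner face 11 from nose centre (-20,-10); TCP 11 further out
g=np.radians(28); d=np.array([np.sin(g),0,-np.cos(g)]); n=np.array([-np.cos(g),0,-np.sin(g)])
for k in(-45,-25,12): 
    q=np.array([-20,0,-10])+n*22.3+d*k; print(k,q.round(1)); rel(rail(*q),frame(yaw-90,43))
E
```

```text
TCP in rail mm [7.25667144e-03 1.09563482e+00 1.39968714e+02]
[array([205.16289129, 155.64947991]), array([195.72194216, 330.23882965]), array([192.44823826, 355.88073675])]
-45 [-60.8   0.   19.3]
t=8.2 shift [-0.122   0.0032  0.2412] turn [-0.008  0.93  -0.003]
-25 [-51.4   0.    1.6]
t=8.2 shift [-0.1033  0.0034  0.2766] turn [-0.008  0.93  -0.003]
12 [-34.1   0.  -31.1]
t=8.2 shift [-0.0687  0.0036  0.3419] turn [-0.008  0.93  -0.003]
```

View pics/F.png

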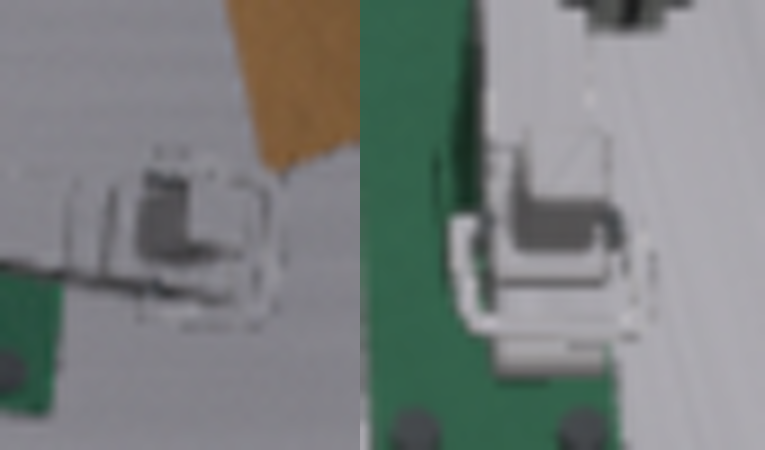

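Run:
```python
from h import *
for x,z in[(-60,60),(-37,30)]: rel(rail(x,0,z),frame(yaw-90,43))
```

```text
t=8.2 shift [-0.1203  0.0029  0.1597] turn [-0.008  0.93  -0.003]
t=8.2 shift [-0.0744  0.0031  0.2198] turn [-0.008  0.93  -0.003]
```

Emit:
step_arm:
  series:
    - {"x": -0.1, "y": 0.003, "z": 0.05, "ax": -0.008, "ay": 0.5, "az": -0.003, "grip": 1}
    - {"x": -0.12, "y": 0.003, "z": 0.16, "ax": -0.008, "ay": 0.93, "az": -0.003, "grip": 1}
    - {"x": -0.12, "y": 0.003, "z": 0.16, "ax": -0.008, "ay": 0.93, "az": -0.003, "grip": 1}
    - {"x": -0.12, "y": 0.003, "z": 0.16, "ax": -0.008, "ay": 0.93, "az": -0.003, "grip": 1}
    - {"x": -0.12, "y": 0.003, "z": 0.16, "ax": -0.008, "ay": 0.93, "az": -0.003, "grip": 1}
    - {"x": -0.12, "y": 0.003, "z": 0.16, "ax": -0.008, "ay": 0.93, "az": -0.003, "grip": 1}
    - {"x": -0.074, "y": 0.003, "z": 0.22, "ax": -0.008, "ay": 0.93, "az": -0.003, "grip": 1}
    - {"x": -0.074, "y": 0.003, "z": 0.22, "ax": -0.008, "ay": 0.93, "az": -0.003, "grip": 1}
    - {"x": -0.074, "y": 0.003, "z": 0.22, "ax": -0.008, "ay": 0.93, "az": -0.003, "grip": 1}
    - {"x": -0.074, "y": 0.003, "z": 0.22, "ax": -0.008, "ay": 0.93, "az": -0.003, "grip": 1}

```text
time: 9.2
tool_pos: [0.6338, -0.2114, 0.1492]
tcp_rot: [-1.888, -1.709, -0.746]
wrist_force: [0.1, 0.1, -0.4]
width: 0.005
grip_force: 0.0
```

Run:
```python
from h import *
import pickle
for x,z in[(-34.7,18.8),(-38,-3.4),(-42,-12.3),(-40,-20),(-37.7,-25.1),(-35.6,-29)]: rel(rail(x,0,z),frame(yaw-90,43))
a=imaging.read_camera("top");b=imaging.read_camera("side")
def crop(c,x,y,w,h,s):return cv2.resize(c["img"][y:y+h,x:x+w,::-1],None,fx=s,fy=s,interpolation=cv2.INTER_CUBIC)
cv2.imwrite("pics/G.png",np.hstack([crop(a,380,185,45,50,9),crop(b,360,265,43,50,9)]))
```

```text
t=9.2 shift [-0.0123 -0.005   0.0296] turn [0.009 0.009 0.011]
t=9.2 shift [-0.0388 -0.0053  0.0659] turn [0.009 0.009 0.011]
t=9.2 shift [-0.0541 -0.0055  0.0779] turn [0.009 0.009 0.011]
t=9.2 shift [-0.0578 -0.0056  0.0934] turn [0.009 0.009 0.011]
t=9.2 shift [-0.0584 -0.0056  0.1045] turn [0.009 0.009 0.011]
t=9.2 shift [-0.0583 -0.0057  0.1134] turn [0.009 0.009 0.011]
```

View pics/G.png

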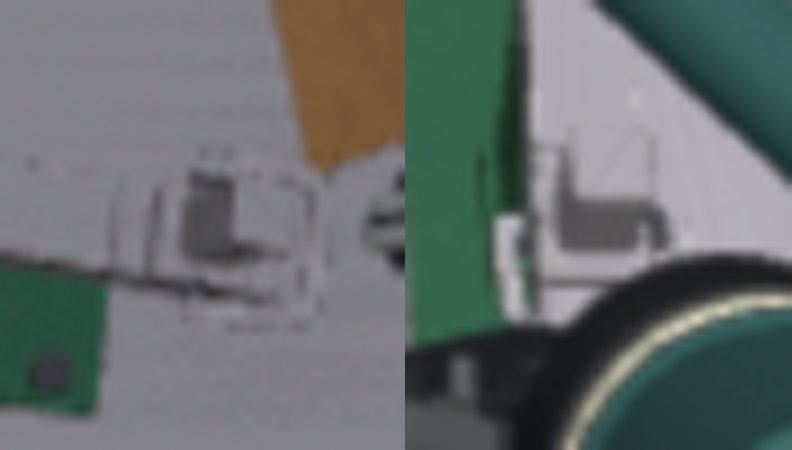

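Emit:
step_arm:
  series:
    - {"x": -0.012, "y": -0.005, "z": 0.03, "ax": 0.009, "ay": 0.009, "az": 0.011, "grip": 1}
    - {"x": -0.025, "y": -0.005, "z": 0.048, "ax": 0.009, "ay": 0.009, "az": 0.011, "grip": 1}
    - {"x": -0.039, "y": -0.005, "z": 0.066, "ax": 0.009, "ay": 0.009, "az": 0.011, "grip": 1}
    - {"x": -0.047, "y": -0.005, "z": 0.072, "ax": 0.009, "ay": 0.009, "az": 0.011, "grip": 1}
    - {"x": -0.054, "y": -0.005, "z": 0.078, "ax": 0.009, "ay": 0.009, "az": 0.011, "grip": 1}
    - {"x": -0.054, "y": -0.005, "z": 0.078, "ax": 0.009, "ay": 0.009, "az": 0.011, "grip": 1}

```text
time: 9.9
tool_pos: [0.6304, -0.2043, 0.0981]
tcp_rot: [-1.885, -1.692, -0.741]
wrist_force: [0.3, 0.3, -0.5]
width: -0.0
grip_force: 0.0
```

Run:
```python
from h import *
s=bot.read_state();T=Ro.from_rotvec(s["tcp_rot"]).as_matrix()
print("TCP rail",(RM.T@(s["tool_pos"]-H)*1e3).round(1),"F rail",(RM.T@s["wrist_force"]).round(1))
for x,z in[(-40,-20),(-37.7,-25.1),(-35.6,-29)]: rel(rail(x,0,z),frame(yaw-90,43))
```

```text
TCP rail [-42.9   1.8 -16.3] F rail [ 0.2 -0.3 -0.5]
t=9.9 shift [0.0016 0.0036 0.0092] turn [-0.006 -0.008 -0.01 ]
t=9.9 shift [0.0008 0.0036 0.0203] turn [-0.006 -0.008 -0.01 ]
t=9.9 shift [0.0008 0.0037 0.0292] turn [-0.006 -0.008 -0.01 ]
```

Run:
```python
from h import *
a=imaging.read_camera("top");b=imaging.read_camera("side")
def crop(c,x,y,w,h,s):return cv2.resize(c["img"][y:y+h,x:x+w,::-1],None,fx=s,fy=s,interpolation=cv2.INTER_CUBIC)
cv2.imwrite("pics/I.png",np.hstack([crop(a,380,185,45,50,9),crop(b,360,265,43,50,9)]))
p=lambda q:((np.array(proj(a,rail(*q)))-[380,185])*9).round(0)
print("bow nose",p((-32.5,0,-10)),"corner",p((-33.2,0,-11)),"nose tip",p((-30,0,-10)), "bow at 1.9",p((-28,0,14)))
```

```text
bow nose [288. 255.] corner [289. 256.] nose tip [280. 254.] bow at 1.9 [313. 238.]
```

View pics/I.png

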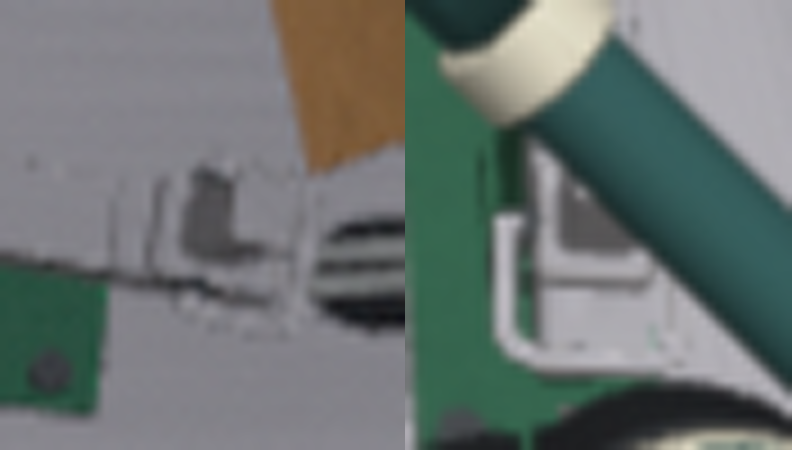

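Run:
```python
from h import *
a=imaging.read_camera("top")
p=lambda q:((np.array(proj(a,rail(*q)))-[380,185])*9).round(0)
g=np.radians(28);d=np.array([np.sin(g),0,-np.cos(g)]);m=np.array([np.cos(g),0,np.sin(g)])
for T in([-36.4,-2,34.7],[-42.9,1.8,-16.3]):
  T=np.array(T)
  print([(k,w,p(T-k*d+w*m)) for k in(0,10,20) for w in(-11,0,11)])
```

```text
[(0, -11, array([405., 232.])), (0, 0, array([380., 222.])), (0, 11, array([354., 213.])), (10, -11, array([438., 229.])), (10, 0, array([413., 220.])), (10, 11, array([387., 210.])), (20, -11, array([472., 226.])), (20, 0, array([446., 217.])), (20, 11, array([421., 207.]))]
[(0, -11, array([338., 280.])), (0, 0, array([313., 271.])), (0, 11, array([288., 263.])), (10, -11, array([369., 277.])), (10, 0, array([344., 269.])), (10, 11, array([319., 260.])), (20, -11, array([400., 275.])), (20, 0, array([376., 266.])), (20, 11, array([351., 258.]))]
```

Run:
```python
from h import *
for x,z in[(-54,-22),(-60,15),(-38,25)]: rel(rail(x,0,z),frame(yaw-90,43))
```

```text
t=10.1 shift [-0.0267  0.0021  0.0021] turn [-0.003 -0.006 -0.007]
t=10.1 shift [-0.0023  0.0019 -0.0688] turn [-0.003 -0.006 -0.007]
t=10.1 shift [ 0.0459  0.0018 -0.0656] turn [-0.003 -0.006 -0.007]
```

Emit:
step_arm:
  series:
    - {"x": -0.027, "y": 0.002, "z": 0, "ax": -0.003, "ay": -0.006, "az": -0.007, "grip": 1}
    - {"x": -0.027, "y": 0.002, "z": 0, "ax": -0.003, "ay": -0.006, "az": -0.007, "grip": 1}
    - {"x": -0.005, "y": 0.002, "z": -0.069, "ax": -0.003, "ay": -0.006, "az": -0.007, "grip": 1}
    - {"x": -0.005, "y": 0.002, "z": -0.069, "ax": -0.003, "ay": -0.006, "az": -0.007, "grip": 1}
    - {"x": 0.046, "y": 0.002, "z": -0.066, "ax": -0.003, "ay": -0.006, "az": -0.007, "grip": 1}
    - {"x": 0.046, "y": 0.002, "z": -0.066, "ax": -0.003, "ay": -0.006, "az": -0.007, "grip": 1}
    - {"x": 0.046, "y": 0.002, "z": -0.066, "ax": -0.003, "ay": -0.006, "az": -0.007, "grip": 1}
    - {"x": 0.046, "y": 0.002, "z": -0.066, "ax": -0.003, "ay": -0.006, "az": -0.007, "grip": 1}
    - {"x": 0.046, "y": 0.002, "z": -0.066, "ax": -0.003, "ay": -0.006, "az": -0.007, "grip": 1}

```text
time: 10.95
tool_pos: [0.6309, -0.2105, 0.138]
tcp_rot: [-1.886, -1.698, -0.742]
wrist_force: [0.1, 0.7, -0.4]
width: -0.001
grip_force: 0.0
```

Run:
```python
from h import *
for x,z in[(-34.6,-1.8),(-38.1,-10.3),(-36.5,-18.2),(-34.3,-23.3),(-32,-27.3)]: rel(rail(x,0,z),frame(yaw-90,43))
```

```text
t=10.9 shift [-0.0173  0.0013  0.0488] turn [-0.003 -0.001 -0.002]
t=10.9 shift [-0.0314  0.0013  0.0605] turn [-0.003 -0.001 -0.002]
t=10.9 shift [-0.036   0.0013  0.0759] turn [-0.003 -0.001 -0.002]
t=10.9 shift [-0.037   0.0013  0.087 ] turn [-0.003 -0.001 -0.002]
t=10.9 shift [-0.0367  0.0013  0.0962] turn [-0.003 -0.001 -0.002]
```

Emit:
step_arm:
  series:
    - {"x": -0.01, "y": 0.001, "z": 0.03, "ax": 0, "ay": 0, "az": 0, "grip": 1}
    - {"x": -0.017, "y": 0.001, "z": 0.048, "ax": 0, "ay": 0, "az": 0, "grip": 1}
    - {"x": -0.017, "y": 0.001, "z": 0.049, "ax": 0, "ay": 0, "az": 0, "grip": 1}
    - {"x": -0.024, "y": 0.001, "z": 0.055, "ax": 0, "ay": 0, "az": 0, "grip": 1}
    - {"x": -0.031, "y": 0.001, "z": 0.061, "ax": 0, "ay": 0, "az": 0, "grip": 1}
    - {"x": -0.031, "y": 0.001, "z": 0.061, "ax": 0, "ay": 0, "az": 0, "grip": 1}
    - {"x": -0.031, "y": 0.001, "z": 0.061, "ax": 0, "ay": 0, "az": 0, "grip": 1}

```text
time: 11.65
tool_pos: [0.6329, -0.201, 0.1062]
tcp_rot: [-1.886, -1.7, -0.743]
wrist_force: [0.9, -0.0, 1.5]
width: -0.0
grip_force: 0.5
```

Run:
```python
from h import *
s=bot.read_state()
print("TCP rail",(RM.T@(s["tool_pos"]-H)*1e3).round(1),"F rail",(RM.T@s["wrist_force"]).round(1))
for x,z in[(-36.5,-18.2),(-34.3,-23.3),(-32,-27.3)]: rel(rail(x,0,z),frame(yaw-90,43))
```

```text
TCP rail [-37.4  -0.4  -9.4] F rail [ 0.4 -0.9  1.4]
t=11.7 shift [-0.0067 -0.0007  0.0163] turn [-0.001 -0.001 -0.   ]
t=11.7 shift [-0.0076 -0.0007  0.0273] turn [-0.001 -0.001 -0.   ]
t=11.7 shift [-0.0073 -0.0007  0.0366] turn [-0.001 -0.001 -0.   ]
```

Upward force about 1.5–2 N: it is pushing the bow. Continue.

Emit:
step_arm:
  series:
    - {"x": -0.004, "y": 0, "z": 0.008, "ax": 0, "ay": 0, "az": 0, "grip": 1}
    - {"x": -0.006, "y": 0, "z": 0.016, "ax": 0, "ay": 0, "az": 0, "grip": 1}
    - {"x": -0.006, "y": 0, "z": 0.016, "ax": 0, "ay": 0, "az": 0, "grip": 1}

```text
time: 11.95
tool_pos: [0.6328, -0.1972, 0.0975]
tcp_rot: [-1.886, -1.699, -0.742]
wrist_force: [0.3, -1.0, 0.6]
width: 0.004
grip_force: 0.3
```

Emit:
step_arm:
  series:
    - {"x": 0, "y": 0, "z": 0.006, "ax": 0, "ay": 0, "az": 0, "grip": 1}
    - {"x": 0, "y": 0, "z": 0.011, "ax": 0, "ay": 0, "az": 0, "grip": 1}
    - {"x": 0, "y": 0, "z": 0.011, "ax": 0, "ay": 0, "az": 0, "grip": 1}

```text
time: 12.25
tool_pos: [0.633, -0.1941, 0.093]
tcp_rot: [-1.887, -1.699, -0.74]
wrist_force: [-0.5, -2.0, -4.5]
width: -0.004
grip_force: 2.1
```

Emit:
step_arm:
  series:
    - {"x": 0, "y": 0, "z": 0.006, "ax": 0, "ay": 0, "az": 0, "grip": 1}
    - {"x": 0, "y": 0, "z": 0.012, "ax": 0, "ay": 0, "az": 0, "grip": 1}
    - {"x": 0, "y": 0, "z": 0.012, "ax": 0, "ay": 0, "az": 0, "grip": 1}

```text
time: 12.55
tool_pos: [0.6336, -0.19, 0.0888]
tcp_rot: [-1.887, -1.699, -0.741]
wrist_force: [0.1, -4.4, -6.5]
width: 0.002
grip_force: 3.5
```

Run:
```python
from h import *
s=bot.read_state()
print("TCP rail",(RM.T@(s["tool_pos"]-H)*1e3).round(1),"F rail",(RM.T@s["wrist_force"]).round(1))
```

```text
TCP rail [-31.3   0.1 -29.1] F rail [-5.9 -0.6 -5.2]
```

Emit:
step_arm:
  series:
    - {"x": -0.01, "y": 0, "z": 0, "ax": 0, "ay": 0, "az": 0, "grip": 1}
    - {"x": -0.02, "y": 0, "z": 0, "ax": 0, "ay": 0, "az": 0, "grip": 1}
    - {"x": -0.03, "y": 0, "z": 0, "ax": 0, "ay": 0, "az": 0, "grip": 1}
    - {"x": -0.03, "y": 0, "z": 0, "ax": 0, "ay": 0, "az": 0, "grip": 1}

```text
time: 12.95
tool_pos: [0.6326, -0.2008, 0.0792]
tcp_rot: [-1.885, -1.698, -0.743]
wrist_force: [-0.2, 0.1, -0.4]
width: 0.007
grip_force: 0.0
```

Emit:
step_arm:
  series:
    - {"x": -0.08, "y": 0, "z": -0.05, "ax": 0, "ay": 0, "az": 0, "grip": 1}
    - {"x": -0.1, "y": 0, "z": -0.15, "ax": 0, "ay": -0.3, "az": 0, "grip": 1}
    - {"x": -0.1, "y": 0, "z": -0.25, "ax": 0, "ay": -0.6, "az": 0, "grip": 1}
    - {"x": -0.1, "y": 0, "z": -0.35, "ax": 0, "ay": -1, "az": 0, "grip": 1}
    - {"x": -0.2, "y": -0.2, "z": -0.4, "ax": 0, "ay": -1, "az": 0, "grip": 0}
    - {"x": -0.2, "y": -0.3, "z": -0.4, "ax": 0, "ay": -1, "az": 0, "grip": 0}
    - {"x": -0.2, "y": -0.4, "z": -0.4, "ax": 0, "ay": -1, "az": 0, "grip": 0}
    - {"x": -0.2, "y": -0.4, "z": -0.4, "ax": 0, "ay": -1, "az": 0, "grip": 0}

```text
time: 13.75
tool_pos: [0.4206, -0.3875, 0.1585]
tcp_rot: [-2.212, -1.995, -0.252]
wrist_force: [-0.0, -2.0, -0.3]
width: 0.503
grip_force: 0.0
```

Run:
```python
from h import *
import pickle
a=imaging.read_camera("top");b=imaging.read_camera("side");pickle.dump((a,b),open("c4.pkl","wb"))
def crop(c,x,y,w,h,s):return cv2.resize(c["img"][y:y+h,x:x+w,::-1],None,fx=s,fy=s,interpolation=cv2.INTER_CUBIC)
up=np.hstack([crop(a,380,190,45,40,9),crop(b,360,275,43,40,9)])
lo=cv2.resize(a["img"][225:340,200:400,::-1],None,fx=2,fy=2); lo=np.hstack([lo,np.zeros((230,up.shape[1]-400,3),np.uint8)])
cv2.imwrite("pics/J.png",np.vstack([up,lo]))
```

```text
(no output)
```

View pics/J.png

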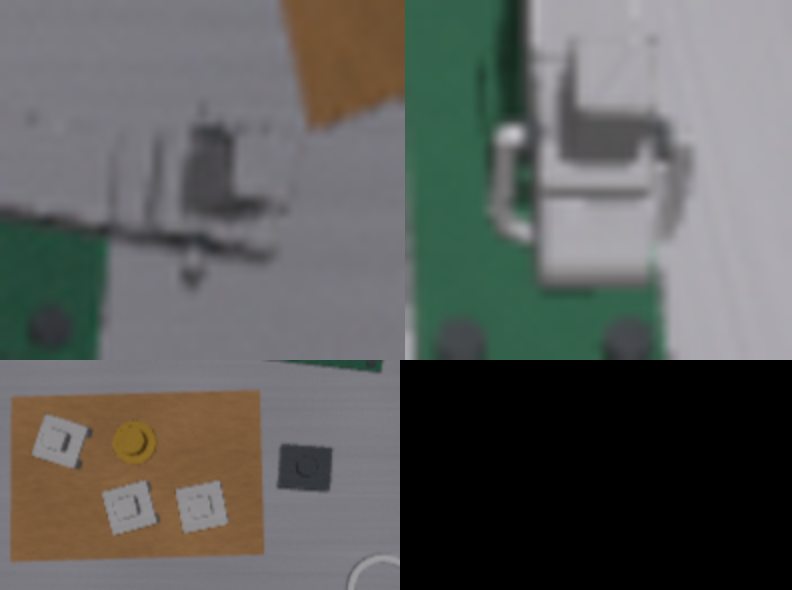

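```bash
cat >> h.py <<'E'
def locate(c=None):
    c=c or imaging.read_camera("top"); im=c["img"]; hsv=cv2.cvtColor(im,cv2.COLOR_RGB2HSV)
    x0,y0,x1,y1=205,241,331,322
    r=hsv[y0:y1,x0:x1]; m=((r[...,1]<40)&(r[...,2]>110)).astype(np.uint8)
    out=[]
    def add(m,o,z,lo,hi,nm):
        m=cv2.resize(m*255,None,fx=4,fy=4,interpolation=cv2.INTER_CUBIC)
        for k in cv2.findContours((m>127).astype(np.uint8),cv2.RETR_EXTERNAL,cv2.CHAIN_APPROX_NONE)[0]:
            ar=cv2.contourArea(k)/16
            if not lo<ar<hi: continue
            P=np.array([at_z(c,o[0]+(u-1.5)/4,o[1]+(v-1.5)/4,z) for u,v in cv2.boxPoints(cv2.minAreaRect(k))])
            e=P[1]-P[0]; f=P[2]-P[1]; y=max((e,-e,f,-f),key=lambda q:q[0])
            out.append((nm,P.mean(0).round(4),round(float(np.degrees(np.arctan2(y[1],y[0]))),1),round(ar),np.linalg.norm(e).round(3),np.linalg.norm(f).round(3)))
    add(m,(x0,y0),.045,300,800,"yoke")
    r=hsv[245:325,332:385]; add((r[...,2]<80).astype(np.uint8),(332,245),.048,300,900,"fol")
    return out
E
python3 - <<'E'
from h import *
import pickle
a,b=pickle.load(open("c4.pkl","rb"))
for o in locate(a):print(*o)
for z in(.15,.05): rel([.4331,.0685,z],frame(12))
E
```

```text
yoke [0.4339 0.0699 0.045 ] 11.7 488 0.057 0.055
yoke [0.4325 0.1585 0.045 ] 16.9 491 0.057 0.056
yoke [0.514  0.2458 0.045 ] -16.7 481 0.056 0.057
fol [ 0.4816 -0.0567  0.048 ] -4.4 541 0.055 0.065
t=13.8 shift [ 0.8814 -0.0636  0.2218] turn [ 0.059 -0.438 -0.603]
t=13.8 shift [ 0.8358 -0.0624  0.4165] turn [ 0.059 -0.438 -0.603]
```

Emit:
step_arm:
  series:
    - {"x": 0.9, "y": -0.064, "z": 0.124, "ax": 0.059, "ay": -0.438, "az": -0.603, "grip": -0.2}
    - {"x": 0.9, "y": -0.064, "z": 0.124, "ax": 0.059, "ay": -0.438, "az": -0.603, "grip": -0.2}
    - {"x": 0.9, "y": -0.064, "z": 0.124, "ax": 0.059, "ay": -0.438, "az": -0.603, "grip": -0.2}
    - {"x": 0.9, "y": -0.064, "z": 0.124, "ax": 0.059, "ay": -0.438, "az": -0.603, "grip": -0.2}
    - {"x": 0.9, "y": -0.064, "z": 0.124, "ax": 0.059, "ay": -0.438, "az": -0.603, "grip": -0.2}
    - {"x": 0.9, "y": -0.064, "z": 0.124, "ax": 0.059, "ay": -0.438, "az": -0.603, "grip": -0.2}
    - {"x": 0.9, "y": -0.064, "z": 0.124, "ax": 0.059, "ay": -0.438, "az": -0.603, "grip": -0.2}
    - {"x": 0.9, "y": -0.064, "z": 0.124, "ax": 0.059, "ay": -0.438, "az": -0.603, "grip": -0.2}
    - {"x": 0.9, "y": -0.064, "z": 0.124, "ax": 0.059, "ay": -0.438, "az": -0.603, "grip": -0.2}
    - {"x": 0.9, "y": -0.064, "z": 0.124, "ax": 0.059, "ay": -0.438, "az": -0.603, "grip": -0.2}
    - {"x": 0.9, "y": -0.064, "z": 0.124, "ax": 0.059, "ay": -0.438, "az": -0.603, "grip": -0.2}
    - {"x": 0.9, "y": -0.064, "z": 0.124, "ax": 0.059, "ay": -0.438, "az": -0.603, "grip": -0.2}

```text
time: 15.05
tool_pos: [0.4371, 0.0649, 0.1992]
tcp_rot: [1.969, 2.441, -0.001]
wrist_force: [0.2, 0.0, -0.1]
width: 0.599
grip_force: 0.0
```

Run:
```python
from h import *
rel([.4335,.0690,.05],frame(12)); print(bot.read_state()["tool_pos"])
```

```text
t=15.1 shift [ 0.011  -0.0063  0.2983] turn [0.007 0.009 0.007]
[0.43711274 0.06488765 0.19919089]
```

Emit:
step_arm:
  series:
    - {"x": 0.011, "y": -0.006, "z": 0.1, "ax": 0.007, "ay": 0.009, "az": 0.007, "grip": -0.2}
    - {"x": 0.011, "y": -0.006, "z": 0.19, "ax": 0.007, "ay": 0.009, "az": 0.007, "grip": -0.2}
    - {"x": 0.011, "y": -0.006, "z": 0.27, "ax": 0.007, "ay": 0.009, "az": 0.007, "grip": -0.2}
    - {"x": 0.011, "y": -0.006, "z": 0.298, "ax": 0.007, "ay": 0.009, "az": 0.007, "grip": -0.2}
    - {"x": 0.011, "y": -0.006, "z": 0.298, "ax": 0.007, "ay": 0.009, "az": 0.007, "grip": -0.2}
    - {"x": 0.011, "y": -0.006, "z": 0.298, "ax": 0.007, "ay": 0.009, "az": 0.007, "grip": 1}
    - {"x": 0.011, "y": -0.006, "z": 0.298, "ax": 0.007, "ay": 0.009, "az": 0.007, "grip": 1}
    - {"x": 0.011, "y": -0.006, "z": 0.298, "ax": 0.007, "ay": 0.009, "az": 0.007, "grip": 1}
    - {"x": 0.011, "y": -0.006, "z": 0.298, "ax": 0.007, "ay": 0.009, "az": 0.007, "grip": 1}
    - {"x": 0.011, "y": -0.006, "z": 0.298, "ax": 0.007, "ay": 0.009, "az": 0.007, "grip": 1}

```text
time: 16.05
tool_pos: [0.4355, 0.0693, 0.0517]
tcp_rot: [1.975, 2.439, 0.003]
wrist_force: [1.1, -3.0, 6.0]
width: 0.269
grip_force: 41.8
```

Run:
```python
from h import *
s=bot.read_state(); print(s["tool_pos"],s["width"])
off=(s["tool_pos"][2]-.003)*1e3
for z in (15,2,-32): rel(rail(47,0,z+off),frame(yaw-90,15))
```

```text
[0.43546181 0.06926067 0.05173965] 0.2688117244987219
t=16.1 shift [-0.492   0.3125 -0.2924] turn [-0.071  0.497  0.597]
t=16.1 shift [-0.4856  0.3145 -0.2673] turn [-0.071  0.497  0.597]
t=16.1 shift [-0.4688  0.3197 -0.2016] turn [-0.071  0.497  0.597]
```

Emit:
step_arm:
  series:
    - {"x": 0, "y": 0, "z": -0.1, "ax": 0, "ay": 0, "az": 0, "grip": 1}
    - {"x": 0, "y": 0, "z": -0.2, "ax": 0, "ay": 0, "az": 0, "grip": 1}
    - {"x": 0, "y": 0, "z": -0.3, "ax": 0, "ay": 0, "az": 0, "grip": 1}
    - {"x": -0.05, "y": 0.05, "z": -0.36, "ax": -0.02, "ay": 0.1, "az": 0.1, "grip": 1}
    - {"x": -0.15, "y": 0.1, "z": -0.36, "ax": -0.05, "ay": 0.25, "az": 0.3, "grip": 1}
    - {"x": -0.23, "y": 0.15, "z": -0.36, "ax": -0.071, "ay": 0.4, "az": 0.5, "grip": 1}
    - {"x": -0.32, "y": 0.2, "z": -0.36, "ax": -0.071, "ay": 0.497, "az": 0.597, "grip": 1}
    - {"x": -0.4, "y": 0.26, "z": -0.36, "ax": -0.071, "ay": 0.497, "az": 0.597, "grip": 1}
    - {"x": -0.49, "y": 0.312, "z": -0.34, "ax": -0.071, "ay": 0.497, "az": 0.597, "grip": 1}
    - {"x": -0.492, "y": 0.312, "z": -0.31, "ax": -0.071, "ay": 0.497, "az": 0.597, "grip": 1}
    - {"x": -0.492, "y": 0.312, "z": -0.31, "ax": -0.071, "ay": 0.497, "az": 0.597, "grip": 1}
    - {"x": -0.492, "y": 0.312, "z": -0.31, "ax": -0.071, "ay": 0.497, "az": 0.597, "grip": 1}

```text
time: 17.25
tool_pos: [0.6359, -0.1376, 0.2036]
tcp_rot: [-2.19, -1.971, -0.282]
wrist_force: [0.3, 0.6, -2.3]
width: 0.273
grip_force: 40.9
```

Run:
```python
from h import *
for z in (5,-32): rel(rail(47,0,z+48.7),frame(yaw-90,15))
```

```text
t=17.2 shift [-0.0041  0.0066  0.029 ] turn [-0.014 -0.003 -0.004]
t=17.2 shift [-0.0042  0.0071  0.103 ] turn [-0.014 -0.003 -0.004]
```

Emit:
step_arm:
  series:
    - {"x": -0.004, "y": 0.007, "z": 0.01, "ax": -0.014, "ay": -0.003, "az": -0.004, "grip": 1}
    - {"x": -0.004, "y": 0.007, "z": 0.02, "ax": -0.014, "ay": -0.003, "az": -0.004, "grip": 1}
    - {"x": -0.004, "y": 0.007, "z": 0.03, "ax": -0.014, "ay": -0.003, "az": -0.004, "grip": 1}
    - {"x": -0.004, "y": 0.007, "z": 0.045, "ax": -0.014, "ay": -0.003, "az": -0.004, "grip": 1}
    - {"x": -0.004, "y": 0.007, "z": 0.06, "ax": -0.014, "ay": -0.003, "az": -0.004, "grip": 1}
    - {"x": -0.004, "y": 0.007, "z": 0.06, "ax": -0.014, "ay": -0.003, "az": -0.004, "grip": 1}
    - {"x": -0.004, "y": 0.007, "z": 0.06, "ax": -0.014, "ay": -0.003, "az": -0.004, "grip": 1}

```text
time: 17.95
tool_pos: [0.6411, -0.1331, 0.1751]
tcp_rot: [-2.195, -1.978, -0.291]
wrist_force: [0.2, 0.4, -1.6]
width: 0.272
grip_force: 41.1
```

Run:
```python
from h import *
print((RM.T@bot.read_state()["wrist_force"]).round(1))
for z in (5,-32): rel(rail(47,0,z+48.7),frame(yaw-90,15))
```

```text
[-0.  -0.1 -1.7]
t=17.9 shift [ 0.0009 -0.0029 -0.0286] turn [0.005 0.002 0.001]
t=17.9 shift [ 0.001  -0.0031  0.0454] turn [0.005 0.002 0.001]
```

Free of contact; lower, release and retreat.

Emit:
step_arm:
  series:
    - {"x": 0.001, "y": -0.002, "z": 0.015, "ax": 0, "ay": 0, "az": 0, "grip": 1}
    - {"x": 0.001, "y": -0.002, "z": 0.03, "ax": 0, "ay": 0, "az": 0, "grip": 1}
    - {"x": 0.001, "y": -0.002, "z": 0.04, "ax": 0, "ay": 0, "az": 0, "grip": 1}
    - {"x": 0.001, "y": -0.002, "z": 0.044, "ax": 0, "ay": 0, "az": 0, "grip": 1}
    - {"x": 0.001, "y": -0.002, "z": 0.044, "ax": 0, "ay": 0, "az": 0, "grip": 1}

```text
time: 18.45
tool_pos: [0.6407, -0.1269, 0.1537]
tcp_rot: [-2.195, -1.978, -0.29]
wrist_force: [0.2, 1.3, -2.1]
width: 0.276
grip_force: 41.1
```

Run:
```python
from h import *
s=bot.read_state();print((RM.T@s["wrist_force"]).round(1),(RM.T@(s["tool_pos"]-H)*1e3).round(1))
```

```text
[ 0.7 -0.  -2.4] [46.9 -0.5 17.2]
```

Emit:
step_arm:
  series:
    - {"x": 0, "y": 0, "z": 0, "ax": 0, "ay": 0, "az": 0, "grip": -0.2}
    - {"x": 0, "y": 0, "z": 0, "ax": 0, "ay": 0, "az": 0, "grip": -0.2}
    - {"x": 0, "y": 0, "z": 0, "ax": 0, "ay": 0, "az": 0, "grip": -0.2}
    - {"x": 0, "y": 0, "z": -0.05, "ax": 0, "ay": 0, "az": 0, "grip": -0.2}
    - {"x": 0, "y": 0, "z": -0.12, "ax": 0, "ay": 0, "az": 0, "grip": -0.2}
    - {"x": 0, "y": 0, "z": -0.2, "ax": 0, "ay": 0, "az": 0, "grip": -0.2}
    - {"x": 0, "y": 0, "z": -0.2, "ax": 0, "ay": 0, "az": 0, "grip": -0.2}
    - {"x": 0, "y": 0, "z": -0.2, "ax": 0, "ay": 0, "az": 0, "grip": -0.2}

```text
time: 19.25
tool_pos: [0.6391, -0.1535, 0.2535]
tcp_rot: [-2.199, -1.981, -0.294]
wrist_force: [-0.7, 0.8, -0.6]
width: 0.6
grip_force: 0.0
```

Run:
```python
from h import *
a=imaging.read_camera("top");b=imaging.read_camera("side")
for o in locate(a):print(*o)
cv2.imwrite("pics/K.png",cv2.resize(b["img"][225:325,340:420,::-1],None,fx=6,fy=6,interpolation=cv2.INTER_CUBIC))
rel([.4325,.158,.2],frame(16.5))
```

```text
yoke [0.4326 0.1582 0.045 ] 16.9 498 0.058 0.056
yoke [0.5139 0.2454 0.045 ] -16.7 483 0.056 0.058
fol [ 0.4817 -0.0567  0.048 ] -3.2 519 0.054 0.064
t=19.4 shift [ 0.5298 -0.4727  0.244 ] turn [ 0.102 -0.491 -0.745]
```

View pics/K.png

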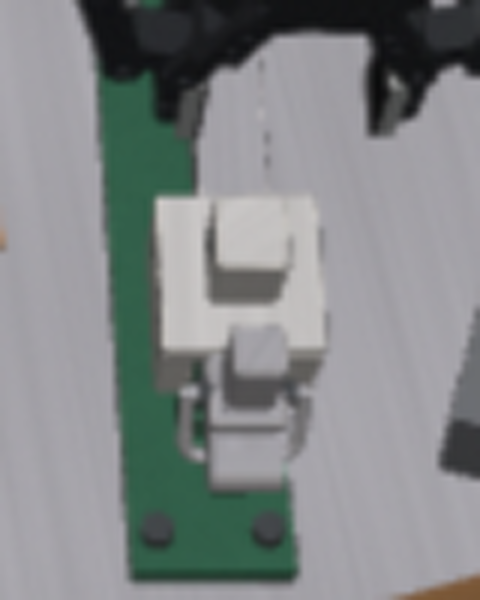

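Emit:
step_arm:
  series:
    - {"x": 0.2, "y": -0.2, "z": 0, "ax": 0.04, "ay": -0.2, "az": -0.3, "grip": 0}
    - {"x": 0.53, "y": -0.473, "z": 0.244, "ax": 0.102, "ay": -0.491, "az": -0.745, "grip": 0}
    - {"x": 0.53, "y": -0.473, "z": 0.244, "ax": 0.102, "ay": -0.491, "az": -0.745, "grip": 0}
    - {"x": 0.53, "y": -0.473, "z": 0.244, "ax": 0.102, "ay": -0.491, "az": -0.745, "grip": 0}
    - {"x": 0.53, "y": -0.473, "z": 0.244, "ax": 0.102, "ay": -0.491, "az": -0.745, "grip": 0}
    - {"x": 0.53, "y": -0.473, "z": 0.244, "ax": 0.102, "ay": -0.491, "az": -0.745, "grip": 0}
    - {"x": 0.53, "y": -0.473, "z": 0.244, "ax": 0.102, "ay": -0.491, "az": -0.745, "grip": 0}
    - {"x": 0.53, "y": -0.473, "z": 0.244, "ax": 0.102, "ay": -0.491, "az": -0.745, "grip": 0}
    - {"x": 0.53, "y": -0.473, "z": 0.244, "ax": 0.102, "ay": -0.491, "az": -0.745, "grip": 0}
    - {"x": 0.53, "y": -0.473, "z": 0.244, "ax": 0.102, "ay": -0.491, "az": -0.745, "grip": 0}
    - {"x": 0.53, "y": -0.473, "z": 0.244, "ax": 0.102, "ay": -0.491, "az": -0.745, "grip": 0}
    - {"x": 0.53, "y": -0.473, "z": 0.244, "ax": 0.102, "ay": -0.491, "az": -0.745, "grip": 0}

```text
time: 20.55
tool_pos: [0.4336, 0.157, 0.2005]
tcp_rot: [1.88, 2.515, 0.0]
wrist_force: [-0.5, -0.6, -0.6]
width: 0.499
grip_force: 0.0
```

Run:
```python
from h import *
rel([.4325,.1575,.05],frame(16.5)); print(bot.read_state()["tool_pos"])
```

```text
t=20.6 shift [ 0.002  -0.0022  0.301 ] turn [ 0.002  0.003 -0.002]
[0.43363967 0.15701503 0.20048365]
```

Emit:
step_arm:
  series:
    - {"x": 0.002, "y": -0.002, "z": 0.1, "ax": 0, "ay": 0, "az": 0, "grip": 0}
    - {"x": 0.002, "y": -0.002, "z": 0.19, "ax": 0, "ay": 0, "az": 0, "grip": 0}
    - {"x": 0.002, "y": -0.002, "z": 0.27, "ax": 0, "ay": 0, "az": 0, "grip": 0}
    - {"x": 0.002, "y": -0.002, "z": 0.3, "ax": 0, "ay": 0, "az": 0, "grip": 0}
    - {"x": 0.002, "y": -0.002, "z": 0.3, "ax": 0, "ay": 0, "az": 0, "grip": 0}
    - {"x": 0.002, "y": -0.002, "z": 0.3, "ax": 0, "ay": 0, "az": 0, "grip": 1}
    - {"x": 0.002, "y": -0.002, "z": 0.3, "ax": 0, "ay": 0, "az": 0, "grip": 1}
    - {"x": 0.002, "y": -0.002, "z": 0.3, "ax": 0, "ay": 0, "az": 0, "grip": 1}
    - {"x": 0.002, "y": -0.002, "z": 0.3, "ax": 0, "ay": 0, "az": 0, "grip": 1}
    - {"x": 0.002, "y": -0.002, "z": 0.3, "ax": 0, "ay": 0, "az": 0, "grip": 1}

```text
time: 21.55
tool_pos: [0.4329, 0.1586, 0.0517]
tcp_rot: [1.877, 2.515, 0.003]
wrist_force: [-0.2, -0.7, 1.7]
width: 0.276
grip_force: 42.8
```

Run:
```python
from h import *
s=bot.read_state(); print(s["tool_pos"],s["width"])
off=(s["tool_pos"][2]-.003)*1e3
for z in (15,-32): rel(rail(104,0,z+off),frame(yaw-90,15))
```

```text
[0.43293589 0.15861558 0.05165576] 0.27559929860419313
t=21.6 shift [-0.586   0.2691 -0.3218] turn [-0.091  0.495  0.746]
t=21.6 shift [-0.5634  0.2781 -0.231 ] turn [-0.091  0.495  0.746]
```

Emit:
step_arm:
  series:
    - {"x": 0, "y": 0, "z": -0.1, "ax": 0, "ay": 0, "az": 0, "grip": 1}
    - {"x": 0, "y": 0, "z": -0.2, "ax": 0, "ay": 0, "az": 0, "grip": 1}
    - {"x": 0, "y": 0, "z": -0.3, "ax": 0, "ay": 0, "az": 0, "grip": 1}
    - {"x": -0.05, "y": 0.03, "z": -0.38, "ax": -0.02, "ay": 0.1, "az": 0.1, "grip": 1}
    - {"x": -0.15, "y": 0.07, "z": -0.39, "ax": -0.05, "ay": 0.25, "az": 0.35, "grip": 1}
    - {"x": -0.24, "y": 0.11, "z": -0.39, "ax": -0.091, "ay": 0.4, "az": 0.6, "grip": 1}
    - {"x": -0.33, "y": 0.15, "z": -0.39, "ax": -0.091, "ay": 0.495, "az": 0.746, "grip": 1}
    - {"x": -0.42, "y": 0.2, "z": -0.39, "ax": -0.091, "ay": 0.495, "az": 0.746, "grip": 1}
    - {"x": -0.51, "y": 0.24, "z": -0.39, "ax": -0.091, "ay": 0.495, "az": 0.746, "grip": 1}
    - {"x": -0.586, "y": 0.269, "z": -0.36, "ax": -0.091, "ay": 0.495, "az": 0.746, "grip": 1}
    - {"x": -0.586, "y": 0.269, "z": -0.34, "ax": -0.091, "ay": 0.495, "az": 0.746, "grip": 1}
    - {"x": -0.586, "y": 0.269, "z": -0.34, "ax": -0.091, "ay": 0.495, "az": 0.746, "grip": 1}

```text
time: 22.75
tool_pos: [0.6426, -0.0847, 0.2177]
tcp_rot: [-2.192, -1.97, -0.281]
wrist_force: [-0.2, 0.3, -1.8]
width: 0.278
grip_force: 42.1
```

Emit:
step_arm:
  series:
    - {"x": 0, "y": 0, "z": 0, "ax": 0, "ay": 0, "az": 0, "grip": 1}
    - {"x": 0, "y": 0, "z": 0, "ax": 0, "ay": 0, "az": 0, "grip": 1}

```text
time: 22.95
tool_pos: [0.6436, -0.083, 0.222]
tcp_rot: [-2.192, -1.977, -0.287]
wrist_force: [0.3, -0.8, -1.0]
width: 0.272
grip_force: 42.1
```

Run:
```python
from h import *
for z in (5,-32): rel(rail(104,0,z+48.7),frame(yaw-90,15))
```

```text
t=22.9 shift [-0.0061  0.0025  0.0361] turn [-0.003  0.001  0.001]
t=22.9 shift [-0.006   0.0026  0.1101] turn [-0.003  0.001  0.001]
```

Emit:
step_arm:
  series:
    - {"x": -0.006, "y": 0.002, "z": 0.01, "ax": 0, "ay": 0, "az": 0, "grip": 1}
    - {"x": -0.006, "y": 0.002, "z": 0.025, "ax": 0, "ay": 0, "az": 0, "grip": 1}
    - {"x": -0.006, "y": 0.002, "z": 0.04, "ax": 0, "ay": 0, "az": 0, "grip": 1}
    - {"x": -0.006, "y": 0.002, "z": 0.055, "ax": 0, "ay": 0, "az": 0, "grip": 1}
    - {"x": -0.006, "y": 0.002, "z": 0.065, "ax": 0, "ay": 0, "az": 0, "grip": 1}
    - {"x": -0.006, "y": 0.002, "z": 0.065, "ax": 0, "ay": 0, "az": 0, "grip": 1}

```text
time: 23.55
tool_pos: [0.6446, -0.0783, 0.1873]
tcp_rot: [-2.192, -1.974, -0.284]
wrist_force: [-0.2, -0.4, -2.1]
width: 0.272
grip_force: 42.2
```

Run:
```python
from h import *
print((RM.T@bot.read_state()["wrist_force"]).round(1))
rel(rail(104,0,-32+48.7),frame(yaw-90,15))
```

```text
[-1.   0.1 -2. ]
t=23.6 shift [0.0026 0.0016 0.0405] turn [-0.009  0.    -0.002]
```

Lower, release and retreat in one call.

Emit:
step_arm:
  series:
    - {"x": 0.002, "y": 0.001, "z": 0.015, "ax": 0, "ay": 0, "az": 0, "grip": 1}
    - {"x": 0.002, "y": 0.001, "z": 0.03, "ax": 0, "ay": 0, "az": 0, "grip": 1}
    - {"x": 0.002, "y": 0.001, "z": 0.039, "ax": 0, "ay": 0, "az": 0, "grip": 1}
    - {"x": 0.002, "y": 0.001, "z": 0.039, "ax": 0, "ay": 0, "az": 0, "grip": 1}
    - {"x": 0.002, "y": 0.001, "z": 0.039, "ax": 0, "ay": 0, "az": 0, "grip": 0}
    - {"x": 0.002, "y": 0.001, "z": 0.039, "ax": 0, "ay": 0, "az": 0, "grip": 0}
    - {"x": 0.002, "y": 0.001, "z": 0.039, "ax": 0, "ay": 0, "az": 0, "grip": 0}
    - {"x": 0.002, "y": 0.001, "z": -0.03, "ax": 0, "ay": 0, "az": 0, "grip": 0}
    - {"x": 0.002, "y": 0.001, "z": -0.11, "ax": 0, "ay": 0, "az": 0, "grip": 0}
    - {"x": 0.002, "y": 0.001, "z": -0.18, "ax": 0, "ay": 0, "az": 0, "grip": 0}
    - {"x": 0.002, "y": 0.001, "z": -0.18, "ax": 0, "ay": 0, "az": 0, "grip": 0}
    - {"x": 0.002, "y": 0.001, "z": -0.18, "ax": 0, "ay": 0, "az": 0, "grip": 0}

```text
time: 24.75
tool_pos: [0.6446, -0.1017, 0.2781]
tcp_rot: [-2.196, -1.977, -0.289]
wrist_force: [0.4, 0.1, -0.4]
width: 0.501
grip_force: 0.0
```

Run:
```python
from h import *
for o in locate():print(*o)
rel([.5135,.2445,.2],frame(-16.3))
```

```text
yoke [0.5139 0.2454 0.045 ] -16.7 484 0.056 0.058
fol [ 0.4817 -0.0567  0.048 ] -3.2 518 0.054 0.064
t=24.8 shift [ 0.5985 -0.3307  0.3181] turn [-0.049 -0.497  0.342]
```

Emit:
step_arm:
  series:
    - {"x": 0, "y": -0.1, "z": -0.05, "ax": 0, "ay": -0.1, "az": 0.05, "grip": 0}
    - {"x": 0.05, "y": -0.2, "z": -0.05, "ax": 0, "ay": -0.2, "az": 0.1, "grip": 0}
    - {"x": 0.1, "y": -0.28, "z": 0, "ax": -0.02, "ay": -0.35, "az": 0.2, "grip": 0}
    - {"x": 0.5985, "y": -0.331, "z": 0.318, "ax": -0.049, "ay": -0.497, "az": 0.342, "grip": 0}
    - {"x": 0.5985, "y": -0.331, "z": 0.318, "ax": -0.049, "ay": -0.497, "az": 0.342, "grip": 0}
    - {"x": 0.5985, "y": -0.331, "z": 0.318, "ax": -0.049, "ay": -0.497, "az": 0.342, "grip": 0}
    - {"x": 0.5985, "y": -0.331, "z": 0.318, "ax": -0.049, "ay": -0.497, "az": 0.342, "grip": 0}
    - {"x": 0.5985, "y": -0.331, "z": 0.318, "ax": -0.049, "ay": -0.497, "az": 0.342, "grip": 0}
    - {"x": 0.5985, "y": -0.331, "z": 0.318, "ax": -0.049, "ay": -0.497, "az": 0.342, "grip": 0}
    - {"x": 0.5985, "y": -0.331, "z": 0.318, "ax": -0.049, "ay": -0.497, "az": 0.342, "grip": 0}
    - {"x": 0.5985, "y": -0.331, "z": 0.318, "ax": -0.049, "ay": -0.497, "az": 0.342, "grip": 0}
    - {"x": 0.5985, "y": -0.331, "z": 0.318, "ax": -0.049, "ay": -0.497, "az": 0.342, "grip": 0}

```text
time: 26.0
tool_pos: [0.5128, 0.2437, 0.1992]
tcp_rot: [2.514, 1.885, -0.004]
wrist_force: [-0.9, -0.4, 0.2]
width: 0.501
grip_force: 0.0
```

Emit:
step_arm:
  series:
    - {"x": 0, "y": 0, "z": 0, "ax": 0, "ay": 0, "az": 0, "grip": 0}
    - {"x": 0, "y": 0, "z": 0, "ax": 0, "ay": 0, "az": 0, "grip": 0}

```text
time: 26.2
tool_pos: [0.514, 0.2432, 0.2008]
tcp_rot: [2.516, 1.881, 0.001]
wrist_force: [-0.1, 0.7, 0.1]
width: 0.505
grip_force: 0.0
```

Run:
```python
from h import *
rel([.5135,.2445,.05],frame(-16.3)); print(bot.read_state()["tool_pos"])
```

```text
t=26.2 shift [ 0.002  -0.0018  0.3016] turn [ 0.001 -0.001 -0.004]
[0.51397024 0.24323106 0.20078565]
```

Emit:
step_arm:
  series:
    - {"x": 0.002, "y": -0.001, "z": 0.1, "ax": 0, "ay": 0, "az": 0, "grip": 0}
    - {"x": 0.002, "y": -0.001, "z": 0.19, "ax": 0, "ay": 0, "az": 0, "grip": 0}
    - {"x": 0.002, "y": -0.001, "z": 0.27, "ax": 0, "ay": 0, "az": 0, "grip": 0}
    - {"x": 0.002, "y": -0.001, "z": 0.3, "ax": 0, "ay": 0, "az": 0, "grip": 0}
    - {"x": 0.002, "y": -0.001, "z": 0.3, "ax": 0, "ay": 0, "az": 0, "grip": 0}
    - {"x": 0.002, "y": -0.001, "z": 0.3, "ax": 0, "ay": 0, "az": 0, "grip": 1}
    - {"x": 0.002, "y": -0.001, "z": 0.3, "ax": 0, "ay": 0, "az": 0, "grip": 1}
    - {"x": 0.002, "y": -0.001, "z": 0.3, "ax": 0, "ay": 0, "az": 0, "grip": 1}
    - {"x": 0.002, "y": -0.001, "z": 0.3, "ax": 0, "ay": 0, "az": 0, "grip": 1}
    - {"x": 0.002, "y": -0.001, "z": 0.3, "ax": 0, "ay": 0, "az": 0, "grip": 1}

```text
time: 27.2
tool_pos: [0.5153, 0.2464, 0.0527]
tcp_rot: [2.513, 1.883, 0.007]
wrist_force: [0.1, 0.6, 7.6]
width: 0.273
grip_force: 42.0
```

Run:
```python
from h import *
s=bot.read_state(); print(s["tool_pos"],s["width"])
off=(s["tool_pos"][2]-.003)*1e3; print(off)
for z in (22,-32): rel(rail(160,0,z+off),frame(yaw-90,15))
```

```text
[0.51526612 0.24641976 0.05266262] 0.27302211043061414
49.66261910865292
t=27.2 shift [-0.4582  0.4165 -0.3657] turn [ 0.052  0.494 -0.342]
t=27.2 shift [-0.431   0.4111 -0.2613] turn [ 0.052  0.494 -0.342]
```

Emit:
step_arm:
  series:
    - {"x": 0, "y": 0, "z": -0.1, "ax": 0, "ay": 0, "az": 0, "grip": 1}
    - {"x": 0, "y": 0, "z": -0.2, "ax": 0, "ay": 0, "az": 0, "grip": 1}
    - {"x": 0, "y": 0, "z": -0.3, "ax": 0, "ay": 0, "az": 0, "grip": 1}
    - {"x": -0.05, "y": 0.03, "z": -0.39, "ax": 0, "ay": 0.1, "az": -0.05, "grip": 1}
    - {"x": -0.13, "y": 0.08, "z": -0.43, "ax": 0.02, "ay": 0.25, "az": -0.15, "grip": 1}
    - {"x": -0.21, "y": 0.14, "z": -0.43, "ax": 0.05, "ay": 0.4, "az": -0.25, "grip": 1}
    - {"x": -0.29, "y": 0.2, "z": -0.43, "ax": 0.052, "ay": 0.494, "az": -0.342, "grip": 1}
    - {"x": -0.37, "y": 0.26, "z": -0.43, "ax": 0.052, "ay": 0.494, "az": -0.342, "grip": 1}
    - {"x": -0.44, "y": 0.33, "z": -0.42, "ax": 0.052, "ay": 0.494, "az": -0.342, "grip": 1}
    - {"x": -0.458, "y": 0.415, "z": -0.4, "ax": 0.052, "ay": 0.494, "az": -0.342, "grip": 1}
    - {"x": -0.458, "y": 0.416, "z": -0.37, "ax": 0.052, "ay": 0.494, "az": -0.342, "grip": 1}
    - {"x": -0.458, "y": 0.416, "z": -0.366, "ax": 0.052, "ay": 0.494, "az": -0.342, "grip": 1}

```text
time: 28.4
tool_pos: [0.6471, -0.033, 0.2294]
tcp_rot: [-2.192, -1.97, -0.277]
wrist_force: [-1.1, 0.4, -1.9]
width: 0.274
grip_force: 40.9
```

Emit:
step_arm:
  series:
    - {"x": 0, "y": 0, "z": 0, "ax": 0, "ay": 0, "az": 0, "grip": 1}
    - {"x": 0, "y": 0, "z": 0, "ax": 0, "ay": 0, "az": 0, "grip": 1}
    - {"x": 0, "y": 0, "z": 0, "ax": 0, "ay": 0, "az": 0, "grip": 1}

```text
time: 28.7
tool_pos: [0.6484, -0.0315, 0.2347]
tcp_rot: [-2.192, -1.978, -0.284]
wrist_force: [-0.2, 0.7, -1.4]
width: 0.272
grip_force: 41.0
```

Run:
```python
from h import *
for z in (5,-32): rel(rail(160,0,z+49.5),frame(yaw-90,15))
```

```text
t=28.7 shift [-0.0005  0.0036  0.0322] turn [-0.004  0.004  0.001]
t=28.7 shift [-0.0004  0.0038  0.1062] turn [-0.004  0.004  0.001]
```

Emit:
step_arm:
  series:
    - {"x": 0, "y": 0.003, "z": 0.01, "ax": 0, "ay": 0, "az": 0, "grip": 1}
    - {"x": 0, "y": 0.003, "z": 0.02, "ax": 0, "ay": 0, "az": 0, "grip": 1}
    - {"x": 0, "y": 0.003, "z": 0.035, "ax": 0, "ay": 0, "az": 0, "grip": 1}
    - {"x": 0, "y": 0.003, "z": 0.05, "ax": 0, "ay": 0, "az": 0, "grip": 1}
    - {"x": 0, "y": 0.003, "z": 0.06, "ax": 0, "ay": 0, "az": 0, "grip": 1}
    - {"x": 0, "y": 0.003, "z": 0.06, "ax": 0, "ay": 0, "az": 0, "grip": 1}
    - {"x": 0, "y": 0.003, "z": 0.06, "ax": 0, "ay": 0, "az": 0, "grip": 1}

```text
time: 29.4
tool_pos: [0.6506, -0.025, 0.2037]
tcp_rot: [-2.193, -1.975, -0.282]
wrist_force: [-0.1, 0.3, -1.7]
width: 0.273
grip_force: 41.0
```

Run:
```python
from h import *
print((RM.T@bot.read_state()["wrist_force"]).round(1))
rel(rail(160,0,-32+49.5),frame(yaw-90,15))
```

```text
[-0.2  0.1 -1.7]
t=29.4 shift [0.0025 0.0008 0.0429] turn [-0.009  0.004 -0.002]
```

Emit:
step_arm:
  series:
    - {"x": 0.002, "y": 0.001, "z": 0.015, "ax": 0, "ay": 0, "az": 0, "grip": 1}
    - {"x": 0.002, "y": 0.001, "z": 0.03, "ax": 0, "ay": 0, "az": 0, "grip": 1}
    - {"x": 0.002, "y": 0.001, "z": 0.041, "ax": 0, "ay": 0, "az": 0, "grip": 1}
    - {"x": 0.002, "y": 0.001, "z": 0.041, "ax": 0, "ay": 0, "az": 0, "grip": 1}
    - {"x": 0.002, "y": 0.001, "z": 0.041, "ax": 0, "ay": 0, "az": 0, "grip": 0}
    - {"x": 0.002, "y": 0.001, "z": 0.041, "ax": 0, "ay": 0, "az": 0, "grip": 0}
    - {"x": 0.002, "y": 0.001, "z": 0.041, "ax": 0, "ay": 0, "az": 0, "grip": 0}
    - {"x": 0.002, "y": 0.001, "z": -0.03, "ax": 0, "ay": 0, "az": 0, "grip": 0}
    - {"x": 0.002, "y": 0.001, "z": -0.11, "ax": 0, "ay": 0, "az": 0, "grip": 0}
    - {"x": 0.002, "y": 0.001, "z": -0.18, "ax": 0, "ay": 0, "az": 0, "grip": 0}
    - {"x": 0.002, "y": -0.1, "z": -0.18, "ax": 0, "ay": 0, "az": 0, "grip": 0}
    - {"x": 0.002, "y": -0.1, "z": -0.18, "ax": 0, "ay": 0, "az": 0, "grip": 0}

```text
time: 30.6
tool_pos: [0.5941, -0.0414, 0.2911]
tcp_rot: [-2.191, -1.973, -0.278]
wrist_force: [-0.4, -0.2, -0.8]
width: 0.5
grip_force: 0.0
```

Emit:
step_arm:
  series:
    - {"x": 0, "y": 0, "z": 0, "ax": 0, "ay": 0, "az": 0, "grip": 0}
    - {"x": 0, "y": 0, "z": 0, "ax": 0, "ay": 0, "az": 0, "grip": 0}

```text
time: 30.8
tool_pos: [0.5997, -0.0419, 0.292]
tcp_rot: [-2.194, -1.976, -0.284]
wrist_force: [-0.8, 0.5, 0.4]
width: 0.501
grip_force: 0.0
```

Run:
```python
from h import *
import pickle
a=imaging.read_camera("top");b=imaging.read_camera("side");pickle.dump((a,b),open("c5.pkl","wb"))
for o in locate(a):print(*o)
cv2.imwrite("pics/L.png",cv2.resize(b["img"][150:330,280:430,::-1],None,fx=3.3,fy=3.3,interpolation=cv2.INTER_CUBIC))
rel([.4812,-.0573,.2],frame(-4.2))
```

```text
t=30.9 shift [-0.1007 -0.2327  0.1639] turn [ 0.002 -0.496 -0.059]
```

View pics/L.png

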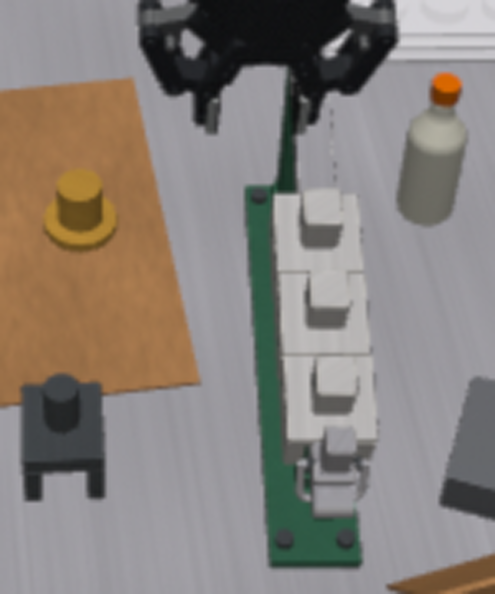

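Emit:
step_arm:
  force: 80
  series:
    - {"x": -0.1, "y": -0.233, "z": 0.164, "ax": 0.002, "ay": -0.496, "az": -0.059, "grip": 0}
    - {"x": -0.1, "y": -0.233, "z": 0.164, "ax": 0.002, "ay": -0.496, "az": -0.059, "grip": 0}
    - {"x": -0.1, "y": -0.233, "z": 0.164, "ax": 0.002, "ay": -0.496, "az": -0.059, "grip": 0}
    - {"x": -0.1, "y": -0.233, "z": 0.164, "ax": 0.002, "ay": -0.496, "az": -0.059, "grip": 0}
    - {"x": -0.1, "y": -0.233, "z": 0.164, "ax": 0.002, "ay": -0.496, "az": -0.059, "grip": 0}
    - {"x": -0.1, "y": -0.233, "z": 0.164, "ax": 0.002, "ay": -0.496, "az": -0.059, "grip": 0}
    - {"x": -0.1, "y": -0.233, "z": 0.164, "ax": 0.002, "ay": -0.496, "az": -0.059, "grip": 0}
    - {"x": -0.1, "y": -0.233, "z": 0.164, "ax": 0.002, "ay": -0.496, "az": -0.059, "grip": 0}

```text
time: 31.7
tool_pos: [0.4825, -0.0574, 0.2019]
tcp_rot: [2.3, 2.137, 0.003]
wrist_force: [1.2, 0.6, 0.9]
width: 0.497
grip_force: 0.0
```

Run:
```python
from h import *
import pickle
a,b=pickle.load(open("c5.pkl","rb"));print(at_z(b,298.8,266.7,.084))
rel([.4812,-.0573,.053],frame(-4.2)); print(bot.read_state()["tool_pos"])
```

```text
[ 0.48506278 -0.05754322  0.084     ]
t=31.7 shift [-1.000e-04 -3.500e-03  2.978e-01] turn [ 0.005  0.    -0.   ]
[ 0.48254379 -0.05735486  0.20189986]
```

Emit:
step_arm:
  series:
    - {"x": 0, "y": -0.002, "z": 0.1, "ax": 0, "ay": 0, "az": 0, "grip": 0}
    - {"x": 0, "y": -0.002, "z": 0.19, "ax": 0, "ay": 0, "az": 0, "grip": 0}
    - {"x": 0, "y": -0.002, "z": 0.27, "ax": 0, "ay": 0, "az": 0, "grip": 0}
    - {"x": 0, "y": -0.002, "z": 0.298, "ax": 0, "ay": 0, "az": 0, "grip": 0}
    - {"x": 0, "y": -0.002, "z": 0.298, "ax": 0, "ay": 0, "az": 0, "grip": 0}
    - {"x": 0, "y": -0.002, "z": 0.298, "ax": 0, "ay": 0, "az": 0, "grip": 1}
    - {"x": 0, "y": -0.002, "z": 0.298, "ax": 0, "ay": 0, "az": 0, "grip": 1}
    - {"x": 0, "y": -0.002, "z": 0.298, "ax": 0, "ay": 0, "az": 0, "grip": 1}
    - {"x": 0, "y": -0.002, "z": 0.298, "ax": 0, "ay": 0, "az": 0, "grip": 1}
    - {"x": 0, "y": -0.002, "z": 0.298, "ax": 0, "ay": 0, "az": 0, "grip": 1}

```text
time: 32.7
tool_pos: [0.482, -0.0573, 0.0535]
tcp_rot: [2.298, 2.135, 0.006]
wrist_force: [4.0, -0.6, 6.9]
width: 0.255
grip_force: 79.2
```

Run:
```python
from h import *
s=bot.read_state(); print(s["tool_pos"],s["width"])
off=s["tool_pos"][2]*1e3; print(off)
for z in (25,-32): rel(rail(220,0,z+off),frame(yaw-90,15))
```

```text
[ 0.4820445  -0.05728307  0.05350093] 0.2549823528207133
53.50093034806834
t=32.7 shift [ 0.1867  0.3373 -0.4067] turn [0.003 0.501 0.059]
t=32.7 shift [ 0.2163  0.3375 -0.2966] turn [0.003 0.501 0.059]
```

Emit:
step_arm:
  series:
    - {"x": 0, "y": 0, "z": -0.09, "ax": 0, "ay": 0, "az": 0, "grip": 1}
    - {"x": 0, "y": 0, "z": -0.18, "ax": 0, "ay": 0, "az": 0, "grip": 1}
    - {"x": 0, "y": 0, "z": -0.27, "ax": 0, "ay": 0, "az": 0, "grip": 1}
    - {"x": 0.03, "y": 0, "z": -0.36, "ax": 0, "ay": 0.1, "az": 0.01, "grip": 1}
    - {"x": 0.1, "y": 0.05, "z": -0.44, "ax": 0, "ay": 0.25, "az": 0.03, "grip": 1}
    - {"x": 0.16, "y": 0.12, "z": -0.46, "ax": 0.003, "ay": 0.4, "az": 0.05, "grip": 1}
    - {"x": 0.187, "y": 0.2, "z": -0.46, "ax": 0.003, "ay": 0.501, "az": 0.059, "grip": 1}
    - {"x": 0.187, "y": 0.28, "z": -0.46, "ax": 0.003, "ay": 0.501, "az": 0.059, "grip": 1}
    - {"x": 0.187, "y": 0.337, "z": -0.45, "ax": 0.003, "ay": 0.501, "az": 0.059, "grip": 1}
    - {"x": 0.187, "y": 0.337, "z": -0.407, "ax": 0.003, "ay": 0.501, "az": 0.059, "grip": 1}
    - {"x": 0.187, "y": 0.337, "z": -0.407, "ax": 0.003, "ay": 0.501, "az": 0.059, "grip": 1}
    - {"x": 0.187, "y": 0.337, "z": -0.407, "ax": 0.003, "ay": 0.501, "az": 0.059, "grip": 1}

```text
time: 33.9
tool_pos: [0.6511, 0.0243, 0.2509]
tcp_rot: [-2.187, -1.969, -0.274]
wrist_force: [0.6, 0.0, -6.7]
width: 0.254
grip_force: 81.4
```

Emit:
step_arm:
  series:
    - {"x": 0, "y": 0, "z": 0, "ax": 0, "ay": 0, "az": 0, "grip": 1}
    - {"x": 0, "y": 0, "z": 0, "ax": 0, "ay": 0, "az": 0, "grip": 1}
    - {"x": 0, "y": 0, "z": 0, "ax": 0, "ay": 0, "az": 0, "grip": 1}

```text
time: 34.2
tool_pos: [0.654, 0.024, 0.2557]
tcp_rot: [-2.191, -1.974, -0.284]
wrist_force: [-0.2, 1.0, -7.0]
width: 0.252
grip_force: 81.4
```

Run:
```python
from h import *
for z in (5,-32): rel(rail(220,0,z+53.5),frame(yaw-90,15))
```

```text
t=34.2 shift [0.0007 0.0041 0.0358] turn [-0.009 -0.001 -0.002]
t=34.2 shift [0.0007 0.0044 0.1098] turn [-0.009 -0.001 -0.002]
```

Emit:
step_arm:
  series:
    - {"x": 0.001, "y": 0.003, "z": 0.01, "ax": -0.005, "ay": 0, "az": 0, "grip": 1}
    - {"x": 0.001, "y": 0.003, "z": 0.02, "ax": -0.005, "ay": 0, "az": 0, "grip": 1}
    - {"x": 0.001, "y": 0.003, "z": 0.035, "ax": -0.005, "ay": 0, "az": 0, "grip": 1}
    - {"x": 0.001, "y": 0.003, "z": 0.05, "ax": -0.005, "ay": 0, "az": 0, "grip": 1}
    - {"x": 0.001, "y": 0.003, "z": 0.06, "ax": -0.005, "ay": 0, "az": 0, "grip": 1}
    - {"x": 0.001, "y": 0.003, "z": 0.06, "ax": -0.005, "ay": 0, "az": 0, "grip": 1}
    - {"x": 0.001, "y": 0.003, "z": 0.06, "ax": -0.005, "ay": 0, "az": 0, "grip": 1}

```text
time: 34.9
tool_pos: [0.656, 0.0322, 0.2251]
tcp_rot: [-2.192, -1.973, -0.285]
wrist_force: [0.4, 0.2, -6.2]
width: 0.259
grip_force: 81.5
```

Run:
```python
from h import *
print((RM.T@bot.read_state()["wrist_force"]).round(1))
rel(rail(220,0,-32+53.5),frame(yaw-90,15))
```

```text
[-1.3 -0.4 -6. ]
t=34.9 shift [0.0003 0.0017 0.0465] turn [-0.008 -0.001 -0.003]
```

Emit:
step_arm:
  series:
    - {"x": 0, "y": 0.001, "z": 0.015, "ax": 0, "ay": 0, "az": 0, "grip": 1}
    - {"x": 0, "y": 0.001, "z": 0.03, "ax": 0, "ay": 0, "az": 0, "grip": 1}
    - {"x": 0, "y": 0.001, "z": 0.044, "ax": 0, "ay": 0, "az": 0, "grip": 1}
    - {"x": 0, "y": 0.001, "z": 0.044, "ax": 0, "ay": 0, "az": 0, "grip": 1}
    - {"x": 0, "y": 0.001, "z": 0.044, "ax": 0, "ay": 0, "az": 0, "grip": 0}
    - {"x": 0, "y": 0.001, "z": 0.044, "ax": 0, "ay": 0, "az": 0, "grip": 0}
    - {"x": 0, "y": 0.001, "z": 0.044, "ax": 0, "ay": 0, "az": 0, "grip": 0}
    - {"x": 0, "y": 0.001, "z": -0.03, "ax": 0, "ay": 0, "az": 0, "grip": 0}
    - {"x": 0, "y": 0.001, "z": -0.11, "ax": 0, "ay": 0, "az": 0, "grip": 0}
    - {"x": 0, "y": 0.001, "z": -0.18, "ax": 0, "ay": 0, "az": 0, "grip": 0}
    - {"x": 0, "y": -0.1, "z": -0.2, "ax": 0, "ay": 0, "az": 0, "grip": 0}
    - {"x": 0, "y": -0.2, "z": -0.2, "ax": 0, "ay": 0, "az": 0, "grip": 0}

```text
time: 36.1
tool_pos: [0.5573, 0.0159, 0.3263]
tcp_rot: [-2.195, -1.977, -0.292]
wrist_force: [0.7, -0.6, -0.1]
width: 0.497
grip_force: 0.0
```

Emit:
step_arm:
  series:
    - {"x": 0, "y": -0.08, "z": 0, "ax": 0, "ay": 0, "az": 0, "grip": 0}
    - {"x": 0, "y": -0.16, "z": 0, "ax": 0, "ay": 0, "az": 0, "grip": 0}
    - {"x": 0, "y": -0.16, "z": 0, "ax": 0, "ay": 0, "az": 0, "grip": 0}
    - {"x": 0, "y": -0.16, "z": 0, "ax": 0, "ay": 0, "az": 0, "grip": 0}

```text
time: 36.5
tool_pos: [0.4763, 0.025, 0.3243]
tcp_rot: [-2.194, -1.975, -0.289]
wrist_force: [0.6, 0.4, -0.4]
width: 0.5
grip_force: 0.0
```

Run:
```python
from h import *
b=imaging.read_camera("side");a=imaging.read_camera("top")
l=cv2.resize(b["img"][110:330,270:430,::-1],None,fx=2.7,fy=2.7); r=cv2.resize(a["img"][150:250,220:430,::-1],None,fx=1.7,fy=1.7)
r=np.vstack([r,np.zeros((l.shape[0]-r.shape[0],r.shape[1],3),np.uint8)])
cv2.imwrite("pics/M.png",np.hstack([l,r]));print(l.shape,r.shape)
```

```text
(594, 432, 3) (594, 357, 3)
```

View pics/M.png

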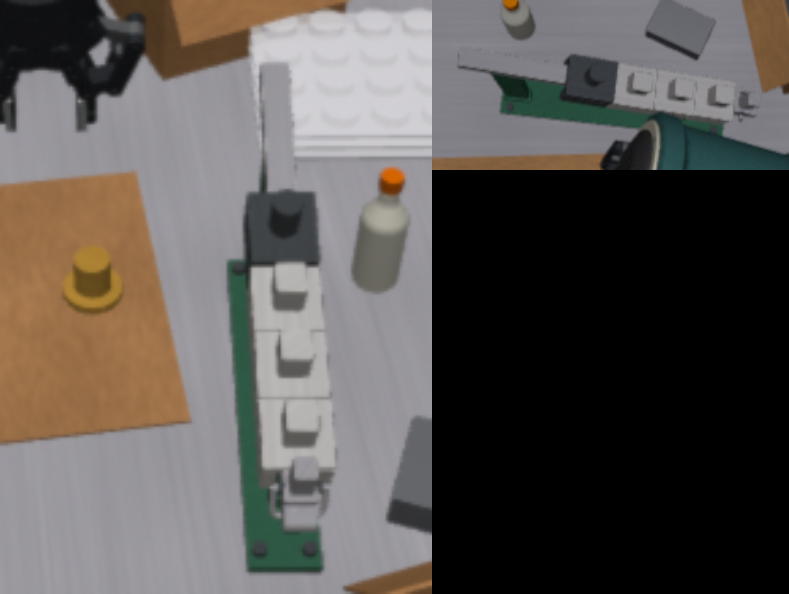

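The follower sits astride the bar (left panel around 282,230), tight behind the three yokes. The pin and its loop are still shut at the lower end (around 300,490), and the robot touches nothing.

```bash
python3 -c "
from workcell import bot
print(bot.finish_job())"
```

```text
the job is handed in; nothing more can be done
None
```

The job is handed in: the pin is home with its loop shut around the bar, all three yokes stand in a row behind it, and the follower sits behind the last yoke; the final pictures confirm this, at about 37 s of the 210 s allowed.

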